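Stack the gauge cases for the store

ROBOT

A 7-joint arm with a two-finger parallel gripper is mounted at the origin on the work surface. World frame = base frame: x ahead of the robot, y to its left, z up, the work surface at z = 0. Lengths are in m, angles in rad, forces in N, time in s.
With the tool pointing down it reaches from about 0.35 to 0.9 m from the base axis. Payload 7.2 kg.
Tool frame: the origin (TCP) lies midway between the tips of the shut fingers; the grasp point (between the pads) lies 19 mm behind it; z points along the fingers, y is the direction in which the jaws open and shut (so a half turn about z gives the same grasp; the last joint's range is limited). The gripper opens to 85 mm and grips with 20 to 120 N. Pads are 22 mm wide; open, the fingers measure 114 mm over their backs; the gripper's body (76 mm by 85 mm) begins 54 mm behind the grasp point. The pads swing forward as they close: fully open they stand 13 mm farther back than shut.
Start: joints at [1.214, 0.411, -0.013, 1.596, 0.006, 1.134, -0.082], TCP at [0.178, -0.599, 0.231] pointing down, gripper open.
Joint ranges: [-2.95, 2.95], [-0.29, 1.99], [-1.47, 1.44], [0.14, 2.54], [-1.03, 4.17], [0.13, 1.85], [-2.86, 2.86]. Speed limits (rad/s): [2.39, 2.39, 3.01, 3.01, 3.14, 3.14, 3.14].

INTERFACE

Orientations are given as a rotation vector (axis times angle).
In Python, from bench import env gives the robot as it stands.
- The arm moves only by the tool arm_command, never from a script. Its argument "increments" is a list of rows, each an object of numbers: "x", "y", "z": the shift along the tool's x, y, z in m; "roll": the turn about the tool's z in rad; "hand": the opening, from 0 (shut) to 1 (fully open). A call has 1 to 20 rows; each row is the pose to reach, as a shift and turn from the pose commanded when the call began, along the tool's axes at that moment; what a row does not reach only later rows make up. A row lasts 1/8 s, in which the tool goes at most 62.5 mm and 10.7 degrees, less where a joint would pass 70% of its speed; a pose out of reach is approached as far as the arm can. A call with a gripper value outside its range is refused whole. The fingers move at their own pace and stop on an object; "newtons" is the grip in N (left out, the last holds). Time passes only in rows, so rows that repeat a pose let the fingers close. It gives the time, the measured TCP pose, the force and the opening at its end, in the units of the state.
- env.read_state(): the state, without advancing time (a new reading comes with each control period).
- env.grab_frame(name): name is "side" or "top" or "wrist"; returns a dict with "frame" (480x640x3 uint8, red, green, blue), "z_map" (480x640 float32, m along the optical axis (not along the pixel's ray), 0 where there is no reading), "fx", "fy", "cx", "cy" (pixels), "rvec" (rotation vector, rad) and "tvec" (3), from world to camera coordinates, as OpenCV has them. Camera axes: x right, y down, z forward; pixel columns grow to the right and rows downward; lengths in m; the calibration is good to about 2 mm. A picture is of the moment at which its call begins.
- env.hand_in(): hands the job in, once; it reports no verdict.
The state is a dict: "time_s": time; "joints": joint angles; "dq": joint speeds; "tau": joint torques, N m; "tool_pos": TCP position; "ee_rot": TCP orientation; "force": force on the tool from outside, world axes, zero at the start; "moment": the same for the moment, N m; "width": finger opening in m.
Only numpy, scipy, OpenCV 4.12 (cv2) and the standard library are available. Lean on these libraries where they do the work, as an engineer would, in place of code of your own. Each camera call takes 0.05 s, during which the arm holds its last target.

TASK

The three dark blue gauge cases are going back to the store as one column. First take the turned bush off the lid of the thickest case and stand it upright, flange down, in the shallow tray with the other two; then stack the cases on the thickest one where it stands, the middle one next and the slimmest on top: square, sides flush, lids up and the catches all on the same side. Set things down gently without dropping them, do not shift the bottom case, and leave everything else on the desk alone.

Things in the scene. Friction and masses are not known exactly. Their poses are not given: they have to be found in the camera images.
- big_case_centre (a point): closed hinged case, dark blue, 64 (its x) x 130 (its y) x 60 mm high, about 0.7 kg; point: its centre, half-way up; x runs from the side with two steel catches to the hinged side, z up. The thickest of three alike cases, loose on the desk, a bush on its lid. At the start all three stand lid up with catch side towards the robot (within 0.35 rad of -x), in places drawn afresh
- mid_case_centre (a point): closed hinged case, dark blue, 64 (its x) x 130 (its y) x 45 mm high, 0.3 to 0.6 kg; point: its centre, half-way up; x runs from the side with two steel catches to the hinged side, z up. The middle one of the three; stands on the desk.
- mid_case_catch (a point): the middle of the catch side of the 45 mm case, 32 mm from its centre along its -x, half-way up
- slim_case_centre (a point): closed hinged case, dark blue, 64 (its x) x 130 (its y) x 32 mm high, 0.2 to 0.4 kg; point: its centre, half-way up; x runs from the side with two steel catches to the hinged side, z up. The slimmest of the three; stands on the desk.
- slim_case_catch (a point): the middle of the catch side of the 32 mm case, 32 mm from its centre along its -x, half-way up
- bush_centre (a point): turned steel bush upright on the lid of the 60 mm case, within 30 mm of its middle: round flange 56 mm in diameter, 10 mm thick, at the bottom, above it a round hub 38 mm in diameter, 32 mm tall (42 mm over all), about 0.36 kg; point: on its axis, half-way up (21 mm above its underside). Grip it by the hub.
- tray_in (a point): shallow open dark tray, fixed to the desk, 190 (its x) x 150 mm (its y), walls 4 mm thick, rim 22 mm above the desk; point: middle of its inner floor (4 mm above the desk), axes along its sides. Two bushes stand side by side in its +x half (52 mm from the middle, 36 mm either side of the centre line); the -x half is free.
- bush_a_centre (a point): a second bush, the same as the first, standing in the tray from the start: centre, half-way up. Leave it.
- bush_b_centre (a point): a third bush, the same, standing beside it in the tray from the start: centre. Leave it.
- carton: bystander: a plain brown cardboard carton 75 x 95 mm, 50 mm high, taped along the middle, standing among the cases; origin under its centre
- caliper: bystander: a steel caliper 210 mm long, 12 mm high, lying close to the robot; origin under the middle of its beam
- calculator: bystander: a desk calculator 132 x 75 mm, 16 mm high, lying close to the robot; origin under its centre
- hole_punch: bystander: an office hole punch 125 mm wide, 75 mm high, just beyond the cases; origin under its centre
- tape_measure: bystander: a grey tape measure 64 x 32 mm, 60 mm high, just beyond the cases; origin under its centre
- oil_bottle: bystander: a white plastic bottle 54 mm in diameter, 130 mm high, just beyond the cases; origin under its centre
- big_case: the 60 mm case as a whole; origin under its centre
- mid_case: the 45 mm case as a whole; origin under its centre
- slim_case: the 32 mm case as a whole; origin under its centre
- bush: the bush from the lid as a whole; origin under its centre

How it is judged:
On the way, in this order (a step that is already met when the one before it is completed fails the run):
1. the bush from the lid stands upright on the tray's floor and is let go (x of bush_centre in the frame of tray_in between -0.09 and 0.09 m and y of bush_centre in the frame of tray_in between -0.07 and 0.07 m and z of bush_centre in the frame of tray_in between 0.015 and 0.026 m and angle between bush_centre's own z axis and vertical below 0.1 rad and contact force between bush and the fingers below 0.2 N), for 0.2 s.
2. the 45 mm case lies square and flush on the 60 mm case and is let go (x of bush_centre in the frame of tray_in between -0.09 and 0.09 m and y of bush_centre in the frame of tray_in between -0.07 and 0.07 m and z of bush_centre in the frame of tray_in between 0.015 and 0.026 m and angle between bush_centre's own z axis and vertical below 0.1 rad and x of mid_case_centre in the frame of big_case_centre between -0.008 and 0.008 m and y of mid_case_centre in the frame of big_case_centre between -0.008 and 0.008 m and z of mid_case_centre in the frame of big_case_centre between 0.0485 and 0.0565 m and angle between the x axis of mid_case_centre and the x axis of big_case_centre, either way round below 0.1 rad and x of mid_case_catch in the frame of big_case_centre below -0.015 m and angle between mid_case_centre's own z axis and vertical below 0.06 rad and contact force between mid_case and the fingers below 0.2 N), for 0.2 s.
At the end, for the whole second after the job is handed in: The bush stands upright (0.1 rad) in the tray; 60 mm case within 20 mm of its start; 45 mm case flat on it, 32 mm case flat on that, each within 8 mm and 0.10 rad of square with the case beneath, lid up, catch sides together; all released and at rest (all of step 2 and x of slim_case_centre in the frame of mid_case_centre between -0.008 and 0.008 m and y of slim_case_centre in the frame of mid_case_centre between -0.008 and 0.008 m and z of slim_case_centre in the frame of mid_case_centre between 0.0345 and 0.0425 m and angle between the x axis of slim_case_centre and the x axis of mid_case_centre, either way round below 0.1 rad and x of slim_case_catch in the frame of mid_case_centre below -0.015 m and angle between each of slim_case_centre, big_case_centre's own z axis and vertical below 0.06 rad and contact force between each of slim_case, bush and the fingers below 0.2 N and distance of big_case_centre from where it was at the start of the episode below 0.02 m); the robot touches nothing.
It fails at once if the bottom case is shifted by more than 25 mm (distance of big_case_centre from where it was at the start of the episode above 0.025 m).
It fails at once if a bystander, or a bush that stood in the tray, is moved by more than 25 mm (distance of any of bush_a_centre, bush_b_centre, carton, caliper, calculator, hole_punch, tape_measure, oil_bottle from where it was at the start of the episode above 0.025 m).
It fails at once if a case or the bush is dropped: let go so that it falls faster than 0.45 m/s (about 10 mm of free fall) ((linear speed of mid_case above 0.45 m/s and contact force between mid_case and the fingers below 0.1 N) or (linear speed of slim_case above 0.45 m/s and contact force between slim_case and the fingers below 0.1 N) or (linear speed of bush above 0.45 m/s and contact force between bush and the fingers below 0.1 N)).
It also fails if it takes over 72 s, if anything falls off the work surface, if the arm or the gripper's body presses on something with over 40 N, if the wrist force passes 120 N, or if a joint passes its speed limit or range.

## Working session

There is one attempt and no reset: what is moved stays moved. The work goes in short steps, Python scripts to look and compute and a tool call to move; the robot and the scene stay as the last step left them, time stands still between calls to the robot, and variables do not carry over. Pictures are saved under pics/ and viewed, and the job is handed in when it is done.

Besides the shell and the picture viewer there is one more tool, called as name(argument=value, ...), one argument or row to a line, values as JSON. arm_command: Moves the arm, as the interface text tells. Its arguments: {"type":"object","properties":{"increments":{"type":"array"},"newtons":{"type":"number"}},"required":["increments"]}

```bash
ls; mkdir -p pics; cat > h.py <<'E'
import numpy as np, cv2
from scipy.spatial.transform import Rotation as R
from bench import env
def grab(n,save=None):
    f=env.grab_frame(n)
    if save: cv2.imwrite(f'pics/{save}.png',f['frame'][:,:,::-1])
    f['R']=R.from_rotvec(f['rvec']).as_matrix(); f['t']=np.array(f['tvec']).ravel()
    return f
def cloud(f):
    v,u=np.mgrid[0:480,0:640]; z=f['z_map']
    P=np.stack([(u-f['cx'])/f['fx']*z,(v-f['cy'])/f['fy']*z,z],-1)
    W=(P-f['t'])@f['R']
    W[z<=0]=np.nan
    return W
def ray(f,u,v,h):
    d=np.array([(u-f['cx'])/f['fx'],(v-f['cy'])/f['fy'],1.])@f['R']
    c=-f['t']@f['R']
    return c+d*(h-c[2])/d[2]
E
python3 - <<'E'
from h import *
s=env.read_state()
for k in s: print(k,np.round(s[k],4))
for n in ['top','side','wrist']:
    f=grab(n,n+'0'); print(n,f['fx'],f['fy'],f['cx'],f['cy'],f['rvec'],f['tvec'],-f['t']@f['R'])
    np.savez(n+'0.npz',frame=f['frame'],W=cloud(f))
E
```

```text
pics
time_s 0.0
joints [ 1.2138  0.4119 -0.0127  1.597   0.0056  1.1343 -0.0822]
dq [ 0.0006  0.0002 -0.0022 -0.      0.0003 -0.0005 -0.0001]
tau [ 3.00000e-04 -6.00621e+01  6.82000e-01 -2.99414e+01  1.37000e-02
  1.03000e-02  0.00000e+00]
tool_pos [ 0.1778 -0.5986  0.2304]
ee_rot [-3.1073e+00 -4.5200e-01  6.0000e-04]
force [ 0.6018 -0.136  -0.1731]
moment [-0.0371 -0.0059 -0.0284]
width 0.0855
top 533.0874677113824 533.0874677113824 321.8432056806612 247.97756449604552 [ 2.1190355  -2.16255629  0.19312094] [-0.00990754  0.55601198  1.12241866] [ 0.36247046 -0.0032338   1.19903121]
side 531.0564193533615 531.0564193533615 329.35630404815123 243.92046788375998 [ 2.11517688 -0.16041535  0.12488471] [-0.529937    0.07824161  1.03731932] [ 0.36838818 -0.91779579  0.62042517]
wrist 331.95582268781686 331.95582268781686 318.7124461571918 232.4038072585696 [-2.31589211  1.7276686   0.26395241] [-0.62525525 -0.03762076  0.37821218] [ 0.25130173 -0.57818274  0.37142437]
```

View pics/top0.png

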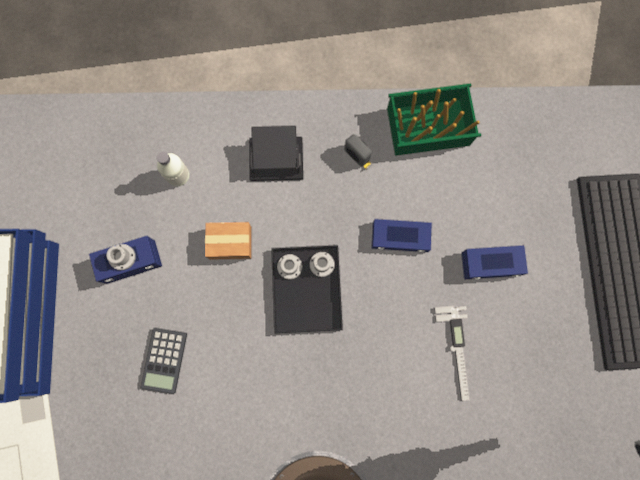

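View pics/side0.png

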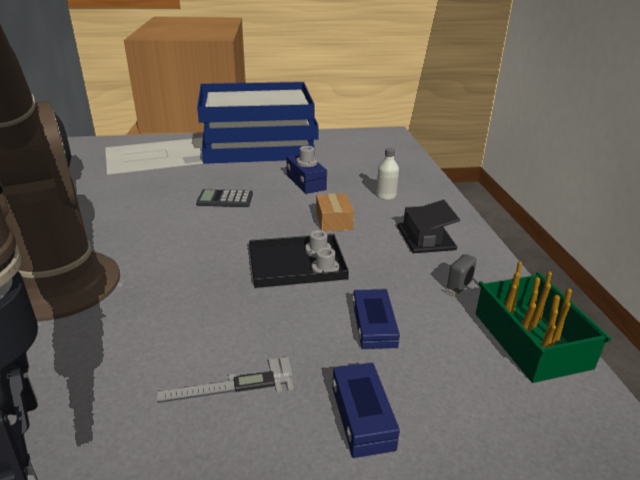

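The top view shows the big case with the bush at about (125,258), and two more cases at (402,236) and (495,262). The tray is at (307,290), with its free half at the near (-x) side.

```bash
python3 - <<'E'
from h import *
for n in ['top','side']:
    d=np.load(n+'0.npz'); W=d['W']; fr=d['frame']
    hsv=cv2.cvtColor(fr,cv2.COLOR_RGB2HSV)
    m=((hsv[...,0]>110)&(hsv[...,0]<130)&(hsv[...,1]>110)&(W[...,2]>0.02)&(W[...,2]<0.075)&(W[...,0]<0.8)&(abs(W[...,1])<0.45)).astype(np.uint8)
    k,l,st,c=cv2.connectedComponentsWithStats(m)
    for i in range(1,k):
        if st[i,4]<250: continue
        P=W[l==i]; h=np.percentile(P[:,2],75)
        # top face points
        T=P[abs(P[:,2]-h)<0.006]
        r=cv2.minAreaRect((T[:,:2]*1000).astype(np.float32))
        print(n,st[i],'h',h.round(4),'rect',np.round(r[0],1),np.round(r[1],1),round(r[2],2))
    # tray, bushes
    g=(hsv[...,1]<60)&(hsv[...,2]>110)&(W[...,2]>0.03)&(W[...,2]<0.12)&(W[...,0]<0.55)
    k,l,st,c=cv2.connectedComponentsWithStats(g.astype(np.uint8))
    for i in range(1,k):
        if st[i,4]<60: continue
        P=W[l==i]; hz=P[:,2].max(); T=P[P[:,2]>np.percentile(P[:,2],90)-0.006]
        print(n,'steel',st[i],c[i].round(1),np.percentile(P[:,2],[5,50,95]).round(4),T.mean(0).round(4),cv2.minEnclosingCircle((T[:,:2]*1000).astype(np.float32)))
d=np.load('top0.npz');W=d['W'];fr=d['frame'].astype(int)
m=(fr.sum(2)<130)&(W[...,2]<0.05);m[:235]=0;m[345:]=0;m[:,:260]=0;m[:,360:]=0
k,l,st,c=cv2.connectedComponentsWithStats(m.astype(np.uint8))
i=1+np.argmax(st[1:,4]);P=W[l==i];print(st[i],cv2.minAreaRect((P[:,:2]*1000).astype(np.float32)),np.percentile(P[:,2],[2,50,98]))
for (n,x0,x1,y0,y1) in [('carton',.3,.55,.1,.28)]:
    q=(W[...,0]>x0)&(W[...,0]<x1)&(W[...,1]>y0)&(W[...,1]<y1)&(W[...,2]>.03);print(cv2.minAreaRect((W[q][:,:2]*1000).astype(np.float32)))
E
cat >/dev/null; python3 -c "
import cv2
a=cv2.imread('pics/top0.png')
cv2.imwrite('pics/z0.png',cv2.resize(a[210:300,70:200],None,fx=6,fy=6,interpolation=2))
cv2.imwrite('pics/z1.png',cv2.resize(a[200:300,360:540],None,fx=4,fy=4,interpolation=2))"
```

```text
top [373 220  31  28 303] h 0.0338 rect [ 588.2 -169.4] [65.8 60.9] 84.87
top [125 237  34  33 337] h 0.061 rect [551.5 371.6] [61.5 50. ] 18.0
top steel [106 250  30  20 399] [121.  259.2] [0.0629 0.075  0.1035] [0.5365 0.4081 0.1015] ((543.072265625, 408.9364013671875), 19.78260040283203)
top steel [ 27 252   5  49 104] [ 28.6 275. ] [0.0753 0.0797 0.1088] [0.4977 0.579  0.1074] ((500.79608154296875, 577.2783813476562), 46.77289962768555)
top steel [313 253  18  18 169] [321.2 261.5] [0.0388 0.0457 0.049 ] [ 0.5264 -0.0197  0.0461] ((526.4315795898438, -19.54815673828125), 19.0943546295166)
top steel [280 256  18  18 169] [288.3 264.3] [0.0361 0.0456 0.0495] [0.5219 0.0533 0.0462] ((521.9280395507812, 52.57752990722656), 18.797603607177734)
top steel [ 20 314   6  71 178] [ 22.6 352.9] [0.0811 0.0848 0.1073] [0.3195 0.5792 0.1078] ((328.23974609375, 580.3305053710938), 43.698646545410156)
side [288 157  38  31 625] h 0.0588 rect [540.2 400.4] [ 61.  118.9] 17.71
side [ 354  290   45   51 1704] h 0.0327 rect [ 584.1 -203.3] [128.8  61.7] 85.09
side [ 334  363   61   63 2645] h 0.045
[... 222 characters left out ...]
9] [318.7 236.6] [0.0324 0.0436 0.0473] [0.5206 0.0499 0.0452] ((520.5307006835938, 51.3487548828125), 20.3323917388916)
side steel [316 247  19  17 216] [325.9 254.4] [0.0318 0.0435 0.0475] [ 0.5241 -0.0224  0.0452] ((523.2056274414062, -20.626888275146484), 21.14820098876953)
side steel [ 19 271  15   7  66] [ 26.4 273.9] [0.0652 0.0711 0.0755] [-0.0209 -0.066   0.0727] ((-21.379085540771484, -65.62870788574219), 13.064142227172852)
[277 247  62  36 211] ((523.2134399414062, 11.987621307373047), (80.63748168945312, 134.9629669189453), 1.0595449209213257) [-0.00017721  0.00551201  0.02289958]
((546.1747436523438, 185.97076416015625), (93.71306610107422, 7.180395603179932), 89.9763412475586)
```

View pics/z0.png

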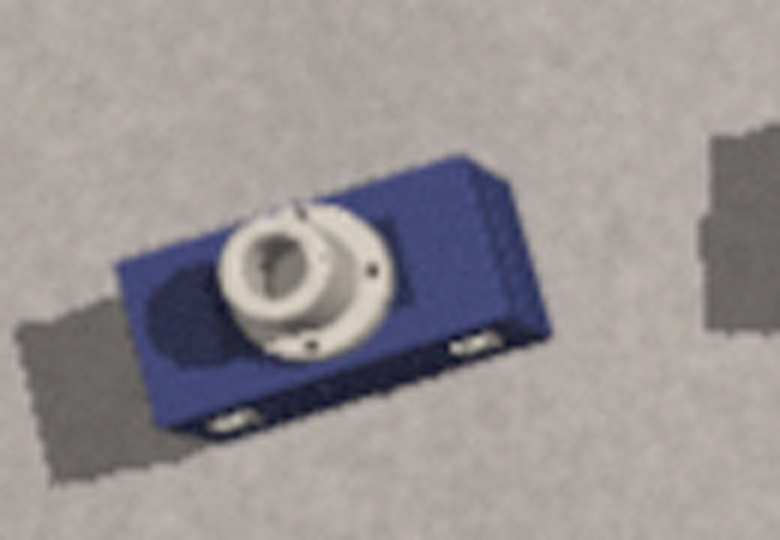

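View pics/z1.png

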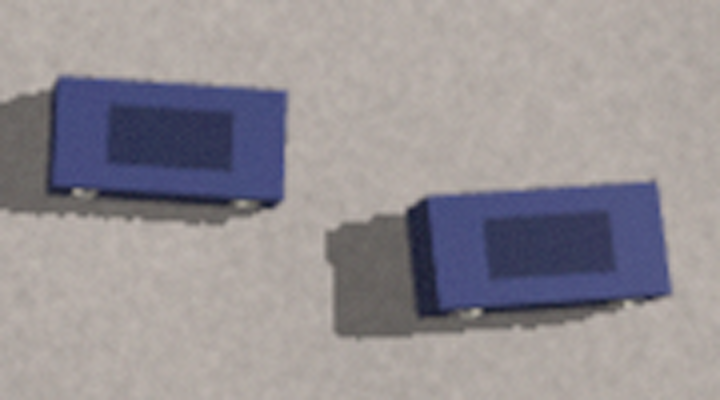

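```bash
cat >> h.py <<'E'
def to_tool(p,h=None,s=None):
    s=s or env.read_state(); M=R.from_rotvec(s['ee_rot']).as_matrix()
    d=M.T@(np.array(p)-s['tool_pos']); cur=np.arctan2(M[1,0],M[0,0])
    return d.round(4), None if h is None else round(float(-((h-cur+np.pi/2)%np.pi-np.pi/2)),4), 'h',round(float(cur),4),'tilt',round(float(np.arccos(-M[2,2])),4)
E
python3 - <<'E'
from h import *
for p in [(.45,-.3,.28),(.540,.407,.26)]: print(to_tool(p))
E
```

```text
(array([ 0.346 , -0.2089, -0.0491]), None, 'h', 0.2889, 'tilt', 0.0012)
(array([ 0.6336, -0.861 , -0.0283]), None, 'h', 0.2889, 'tilt', 0.0012)
```

arm_command(
  increments=[
    {"x":0.05,"y":-0.03,"z":-0.05},
    {"x":0.1,"y":-0.06,"z":-0.05},
    {"x":0.15,"y":-0.09,"z":-0.05},
    {"x":0.2,"y":-0.12,"z":-0.05},
    {"x":0.25,"y":-0.15,"z":-0.05},
    {"x":0.3,"y":-0.18,"z":-0.05},
    {"x":0.34,"y":-0.22,"z":-0.05},
    {"x":0.37,"y":-0.27,"z":-0.05},
    {"x":0.4,"y":-0.32,"z":-0.05},
    {"x":0.42,"y":-0.37,"z":-0.05},
    {"x":0.44,"y":-0.42,"z":-0.05},
    {"x":0.46,"y":-0.47,"z":-0.05},
    {"x":0.48,"y":-0.52,"z":-0.05},
    {"x":0.5,"y":-0.57,"z":-0.05},
    {"x":0.52,"y":-0.62,"z":-0.05},
    {"x":0.54,"y":-0.67,"z":-0.05},
    {"x":0.56,"y":-0.72,"z":-0.045},
    {"x":0.59,"y":-0.77,"z":-0.04},
    {"x":0.61,"y":-0.82,"z":-0.035},
    {"x":0.634,"y":-0.861,"z":-0.03},
  ],
)

```text
invalid input at $.increments[0]: expected keys x, y, z, roll, hand
```

arm_command(
  increments=[
    {"x":0,"y":0,"z":0},
    {"x":0,"y":0,"z":0},
  ],
)

```text
invalid input at $.increments[0]: expected keys x, y, z, roll, hand
```

```bash
python3 - <<'E'
from h import *
s=env.read_state(); print(s['time_s'],np.round(s['tool_pos'],4),np.round(s['joints'],3))
f=grab('wrist','w1'); W=cloud(f); np.savez('w1.npz',frame=f['frame'],W=W)
print(to_tool((.54,.407,.26)))
E
```

```text
0.15 [ 0.1779 -0.5988  0.2307] [ 1.214  0.412 -0.013  1.597  0.006  1.134 -0.082]
(array([ 0.6336, -0.861 , -0.0284]), None, 'h', 0.2888, 'tilt', 0.001)
```

View pics/w1.png

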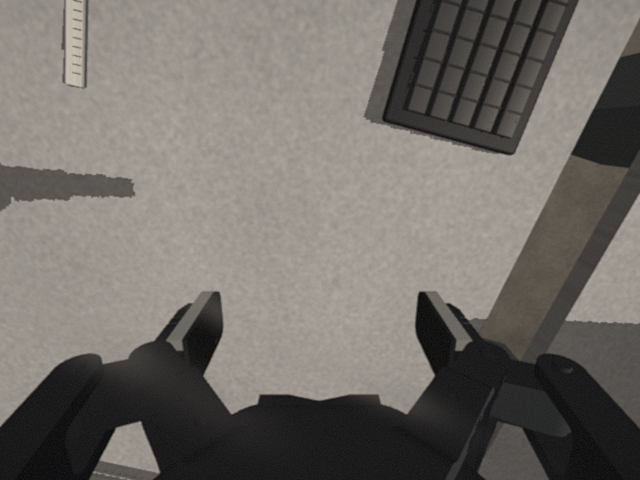

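The wrist picture shows the fingers at the bottom edge (pads near (205,330) and (435,330)), so it sees ahead of the tool along +x. The move was refused because every row needs all the keys. I'll send it again with a view stand-off.

arm_command(
  increments=[
    {"x":0.05,"y":-0.03,"z":-0.05,"roll":0,"hand":1},
    {"x":0.1,"y":-0.06,"z":-0.05,"roll":0,"hand":1},
    {"x":0.15,"y":-0.09,"z":-0.05,"roll":0,"hand":1},
    {"x":0.2,"y":-0.12,"z":-0.05,"roll":0,"hand":1},
    {"x":0.25,"y":-0.15,"z":-0.05,"roll":0,"hand":1},
    {"x":0.3,"y":-0.18,"z":-0.05,"roll":0,"hand":1},
    {"x":0.34,"y":-0.22,"z":-0.05,"roll":0,"hand":1},
    {"x":0.37,"y":-0.27,"z":-0.05,"roll":0,"hand":1},
    {"x":0.4,"y":-0.32,"z":-0.05,"roll":0,"hand":1},
    {"x":0.42,"y":-0.37,"z":-0.05,"roll":0,"hand":1},
    {"x":0.44,"y":-0.42,"z":-0.05,"roll":0,"hand":1},
    {"x":0.46,"y":-0.47,"z":-0.05,"roll":0,"hand":1},
    {"x":0.48,"y":-0.52,"z":-0.05,"roll":0,"hand":1},
    {"x":0.5,"y":-0.57,"z":-0.05,"roll":0,"hand":1},
    {"x":0.52,"y":-0.62,"z":-0.05,"roll":0,"hand":1},
    {"x":0.53,"y":-0.67,"z":-0.05,"roll":0,"hand":1},
    {"x":0.54,"y":-0.72,"z":-0.05,"roll":0,"hand":1},
    {"x":0.55,"y":-0.77,"z":-0.05,"roll":0,"hand":1},
    {"x":0.56,"y":-0.82,"z":-0.05,"roll":0,"hand":1},
    {"x":0.57,"y":-0.86,"z":-0.05,"roll":0,"hand":1},
  ],
)

```text
time_s: 2.7
tool_pos: [0.4787, 0.3896, 0.2811]
ee_rot: [-3.108, -0.454, 0.001]
force: [-0.0, -0.3, 0.7]
width: 0.0853
```

arm_command(
  increments=[
    {"x":0,"y":0,"z":0,"roll":0,"hand":1},
    {"x":0,"y":0,"z":0,"roll":0,"hand":1},
  ],
)

```text
time_s: 2.95
tool_pos: [0.4796, 0.3869, 0.2808]
ee_rot: [3.108, 0.452, -0.001]
force: [-0.0, -0.5, -0.2]
width: 0.0851
```

```bash
python3 - <<'E'
from h import *
s=env.read_state(); print(s['time_s'],np.round(s['tool_pos'],4),np.round(s['joints'],3))
f=grab('wrist','w2'); W=cloud(f); np.savez('w2.npz',frame=f['frame'],W=W)
print(to_tool((.54,.407,.26)))
E
```

```text
2.95 [0.4796 0.3869 0.2808] [-0.33   0.427 -0.602  1.521  0.248  1.271 -2.246]
(array([ 0.0634, -0.0028,  0.021 ]), None, 'h', 0.2875, 'tilt', 0.0011)
```

View pics/w2.png

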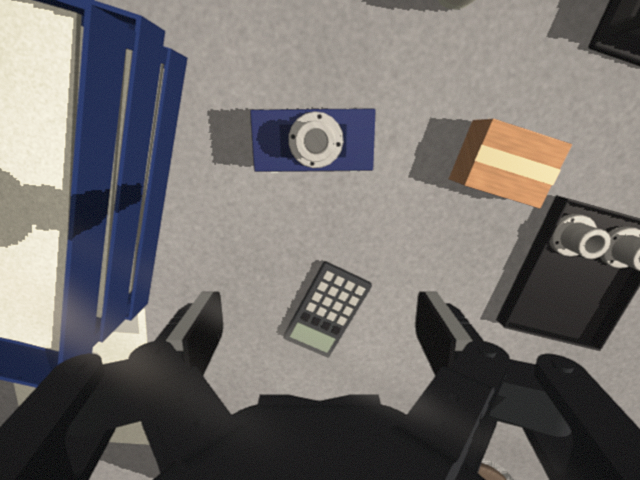

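The wrist view shows the big case at (313,140) with the bush hub at about (316,140), nearly above one another. The tray is at the right, (580,280).

```bash
cat >> h.py <<'E'
def blue(f,W,x0,x1,y0,y1,z0,z1):
    hsv=cv2.cvtColor(f['frame'],cv2.COLOR_RGB2HSV)
    m=((hsv[...,0]>108)&(hsv[...,0]<132)&(hsv[...,1]>90)&(W[...,0]>x0)&(W[...,0]<x1)&(W[...,1]>y0)&(W[...,1]<y1)&(W[...,2]>z0)&(W[...,2]<z1))
    return m.astype(np.uint8)
def rect(f,m,h):
    # outline of lid mask -> rays onto plane z=h -> min area rect; also depth height
    c=max(cv2.findContours(m,cv2.RETR_EXTERNAL,cv2.CHAIN_APPROX_NONE)[0],key=cv2.contourArea)
    c=cv2.convexHull(c)[:,0]
    P=np.array([ray(f,u,v,h)[:2] for u,v in c])*1000
    r=cv2.minAreaRect(P.astype(np.float32)); b=cv2.boxPoints(r)
    e=[b[1]-b[0],b[2]-b[1]]; L=max(e,key=np.linalg.norm) # long side = case y
    if L[1]<0: L=-L
    return np.round(r[0],1),np.round(sorted(r[1]),1),'yaw',round(float(np.arctan2(-L[0],L[1])),4)
E
python3 - <<'E'
from h import *
f=grab('wrist'); W=cloud(f)
m=blue(f,W,.4,.7,.3,.5,.05,.068)
print('big',rect(f,m,.06),np.nanmedian(W[m>0],0).round(4))
hsv=cv2.cvtColor(f['frame'],cv2.COLOR_RGB2HSV)
g=(W[...,2]>.09)&(W[...,2]<.12)&(abs(W[...,0]-.54)<.06)&(abs(W[...,1]-.4)<.06)
P=W[g]; print(len(P),P.mean(0),cv2.minEnclosingCircle((P[:,:2]*1000).astype(np.float32)))
c=max(cv2.findContours(g.astype(np.uint8),0,2)[0],key=cv2.contourArea);Q=np.array([ray(f,*p,.102)[:2] for p in cv2.convexHull(c)[:,0]]);print(cv2.minEnclosingCircle((Q*1000).astype(np.float32)))
# desk z check
q=W[200:240,200:300].reshape(-1,3);print('desk',np.nanmedian(q,0))
# tray
t=(hsv[...,2]<60)&(W[...,2]<.03)&(W[...,0]>.33)&(W[...,0]<.6)&(W[...,1]>-.05)&(W[...,1]<.12)
P=W[t];print(len(P),P.min(0),P.max(0))
print(to_tool((.54,.407,.2)))
E
```

```text
big (array([540.4, 410.4]), array([ 61.4, 126.9]), 'yaw', 0.2959) [0.5406 0.4253 0.0584]
857 [0.54185074 0.40808553 0.10004029] ((541.5936279296875, 407.8946533203125), 18.886619567871094)
((541.6521606445312, 407.881103515625), 18.751678466796875)
desk [ 0.41846408  0.46188394 -0.00164045]
9048 [ 0.37311957 -0.04999139 -0.00321587] [0.56354235 0.09405584 0.02810097]
(array([ 0.0634, -0.0032,  0.0812]), None, 'h', 0.2869, 'tilt', 0.0011)
```

arm_command(
  increments=[
    {"x":0.03,"y":-0.002,"z":0.03,"roll":0,"hand":1},
    {"x":0.065,"y":-0.0037,"z":0.06,"roll":0,"hand":1},
    {"x":0.065,"y":-0.0037,"z":0.1,"roll":0,"hand":1},
    {"x":0.065,"y":-0.0037,"z":0.14,"roll":0,"hand":1},
    {"x":0.065,"y":-0.0037,"z":0.17,"roll":0,"hand":1},
    {"x":0.065,"y":-0.0037,"z":0.19,"roll":0,"hand":1},
    {"x":0.065,"y":-0.0037,"z":0.205,"roll":0,"hand":1},
    {"x":0.065,"y":-0.0037,"z":0.205,"roll":0,"hand":1},
    {"x":0.065,"y":-0.0037,"z":0.205,"roll":0,"hand":1},
  ],
  newtons=40,
)

```text
time_s: 4.18
tool_pos: [0.5412, 0.4102, 0.0775]
ee_rot: [-3.108, -0.452, -0.002]
force: [-0.3, 0.9, 0.5]
width: 0.0856
```

```bash
python3 - <<'E'
from h import *
print(to_tool((.5415,.408,.075)), env.read_state()['tool_pos'])
grab('wrist','w3');grab('side','s3')
E
python3 -c "
import cv2
a=cv2.imread('pics/s3.png')
cv2.imwrite('pics/s3z.png',cv2.resize(a[90:200,250:370],None,fx=5,fy=5,interpolation=2))"
```

```text
(array([-0.0003,  0.0022,  0.0025]), None, 'h', 0.2888, 'tilt', 0.0017) [0.54120436 0.41019508 0.07745435]
```

View pics/w3.png

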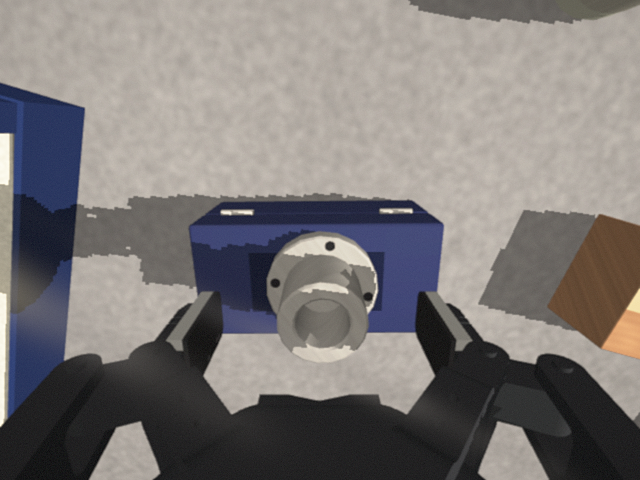

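View pics/s3z.png

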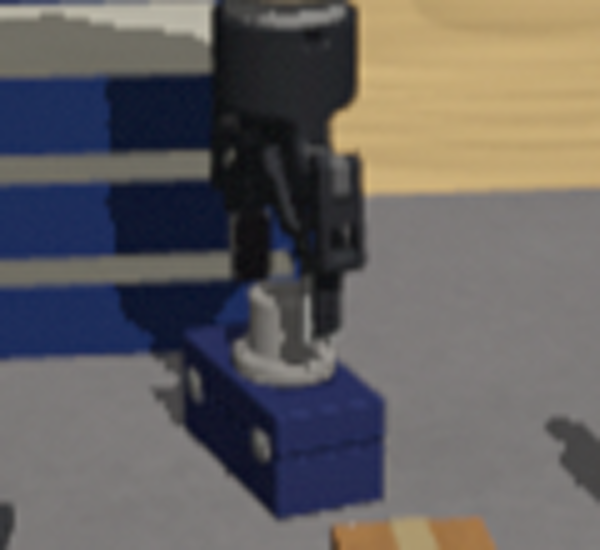

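The hub sits midway between the pads (it spans x 277–368 in the wrist view, pads at 205 and 435), and the fingertips are above the flange. Closing now.

arm_command(
  increments=[
    {"x":0,"y":0.001,"z":0.001,"roll":0,"hand":0.3},
    {"x":0,"y":0.001,"z":0.001,"roll":0,"hand":0.2},
    {"x":0,"y":0.001,"z":0.001,"roll":0,"hand":0.2},
    {"x":0,"y":0.001,"z":0.001,"roll":0,"hand":0.2},
    {"x":0,"y":0.001,"z":0.001,"roll":0,"hand":0.2},
    {"x":0,"y":0.001,"z":0.001,"roll":0,"hand":0.2},
  ],
  newtons=40,
)

```text
time_s: 5.03
tool_pos: [0.5412, 0.4088, 0.0756]
ee_rot: [-3.109, -0.452, -0.001]
force: [-1.4, -1.7, 5.1]
width: 0.0368
```

arm_command(
  increments=[
    {"x":0,"y":0,"z":-0.005,"roll":0,"hand":0.2},
    {"x":0,"y":0,"z":-0.015,"roll":0,"hand":0.2},
    {"x":0,"y":0,"z":-0.03,"roll":0,"hand":0.2},
    {"x":0,"y":0,"z":-0.06,"roll":0,"hand":0.2},
    {"x":0,"y":0,"z":-0.1,"roll":0,"hand":0.2},
    {"x":0,"y":0,"z":-0.1,"roll":0,"hand":0.2},
  ],
)

```text
time_s: 5.78
tool_pos: [0.5424, 0.4106, 0.18]
ee_rot: [-3.105, -0.451, -0.01]
force: [-0.7, 0.6, -3.1]
width: 0.0367
```

```bash
python3 - <<'E'
from h import *
print(to_tool((.427,.012,.2),0.045), env.read_state()['tool_pos'],env.read_state()['width'])
f=grab('top','t4');W=cloud(f)
m=blue(f,W,.4,.7,.3,.5,.05,.068)
print('big',rect(f,m,.06))
f=grab('wrist','w4')
# tray rim by depth from first top picture
W=np.load('top0.npz')['W']
d=(W[...,2]>.014)&(W[...,2]<.03)&(W[...,0]>.33)&(W[...,0]<.6)&(W[...,1]>-.12)&(W[...,1]<.14)
P=W[d]; print(len(P),cv2.minAreaRect((P[:,:2]*1000).astype(np.float32)))
E
```

```text
(array([-0.224 ,  0.3492, -0.0226]), 0.2438, 'h', 0.2888, 'tilt', 0.0074) [0.54238786 0.41057998 0.18000335] 0.036697745898994855
big (array([547.9, 380. ]), array([63. , 71.2]), 'yaw', 0.3148)
988 ((488.37078857421875, 39.48395538330078), (225.15626525878906, 197.6483154296875), 1.5078665018081665)
```

View pics/w4.png

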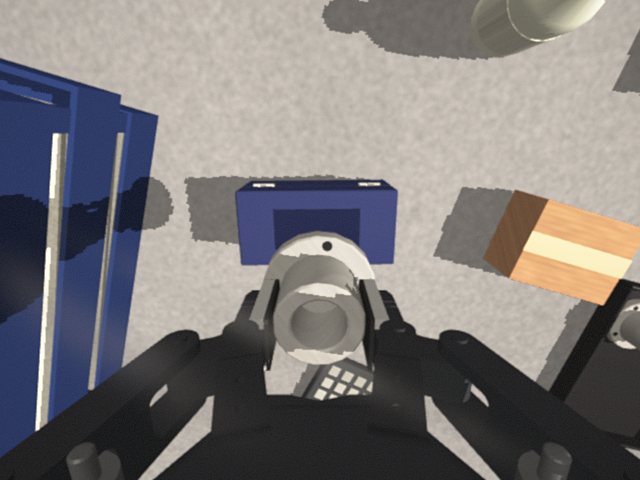

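View pics/t4.png

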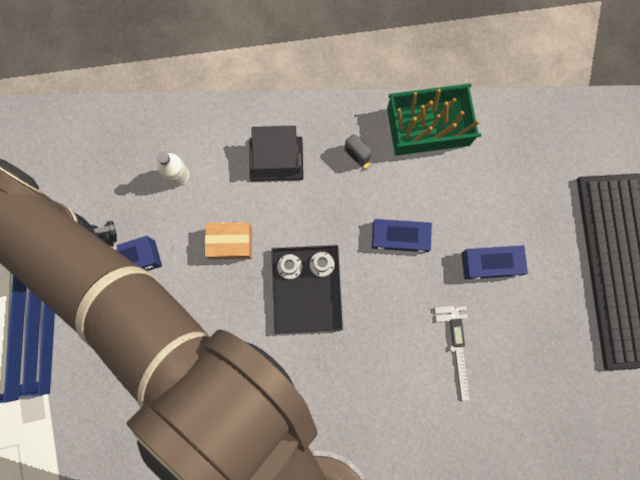

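The bush is held upright at (320,320) in the wrist view. In the top view the tray's corners are at about (272,247), (338,247), (343,331) and (275,334).

```bash
python3 - <<'E'
from h import *
f=grab('top')
P=np.array([ray(f,*p,.022)[:2] for p in [(272,247),(338,247),(343,331),(275,334)]]);print(P.round(3),P.mean(0))
print(to_tool((.427,.012,.2)))
E
```

```text
[[ 0.564  0.09 ]
 [ 0.561 -0.058]
 [ 0.375 -0.064]
 [ 0.372  0.084]] [0.46812095 0.0131601 ]
(array([-0.2217,  0.3474, -0.025 ]), None, 'h', 0.2888, 'tilt', 0.0014)
```

arm_command(
  increments=[
    {"x":-0.02,"y":0.03,"z":-0.02,"roll":0.02,"hand":0.2},
    {"x":-0.045,"y":0.07,"z":-0.02,"roll":0.06,"hand":0.2},
    {"x":-0.075,"y":0.115,"z":-0.02,"roll":0.1,"hand":0.2},
    {"x":-0.105,"y":0.16,"z":-0.02,"roll":0.14,"hand":0.2},
    {"x":-0.135,"y":0.21,"z":-0.02,"roll":0.18,"hand":0.2},
    {"x":-0.165,"y":0.255,"z":-0.02,"roll":0.22,"hand":0.2},
    {"x":-0.195,"y":0.3,"z":-0.01,"roll":0.24,"hand":0.2},
    {"x":-0.215,"y":0.33,"z":0.02,"roll":0.24,"hand":0.2},
    {"x":-0.225,"y":0.3475,"z":0.06,"roll":0.24,"hand":0.2},
    {"x":-0.225,"y":0.3475,"z":0.1,"roll":0.24,"hand":0.2},
    {"x":-0.225,"y":0.3475,"z":0.12,"roll":0.24,"hand":0.2},
    {"x":-0.225,"y":0.3475,"z":0.12,"roll":0.24,"hand":0.2},
    {"x":-0.225,"y":0.3475,"z":0.12,"roll":0.24,"hand":0.2},
  ],
)

```text
time_s: 7.55
tool_pos: [0.4244, 0.0117, 0.0556]
ee_rot: [-3.14, -0.077, 0.0]
force: [1.2, 0.1, -3.6]
width: 0.037
```

```bash
python3 - <<'E'
from h import *
s=env.read_state();print(s['tool_pos'],s['force'],np.round(s['joints'],2),to_tool((.424,.011,.0196)))
f=grab('wrist','w5');f=grab('side','s5')
E
python3 -c "
import cv2
a=cv2.imread('pics/s5.png')
cv2.imwrite('pics/s5z.png',cv2.resize(a[170:300,200:370],None,fx=4,fy=4,interpolation=2))"
```

```text
[0.42435825 0.01171054 0.0555697 ] [ 1.18416642  0.12439327 -3.63834656] [ 0.22  0.37 -0.42  2.21  0.27  0.61 -1.92] (array([-0.0004,  0.0007,  0.036 ]), None, 'h', 0.0492, 'tilt', 0.0002)
```

View pics/s5z.png

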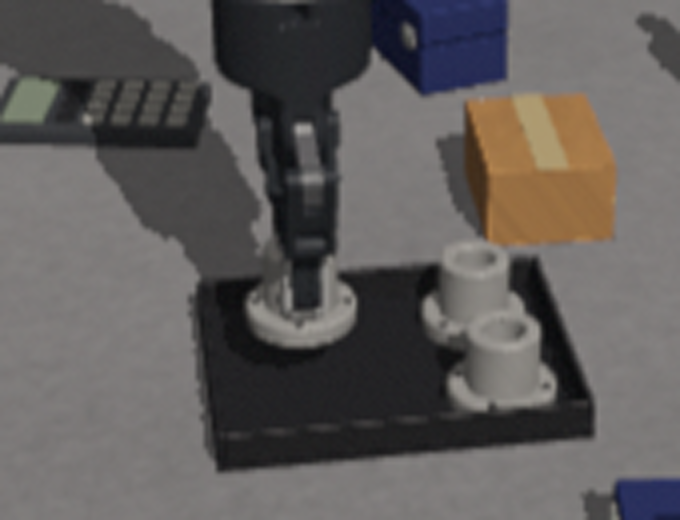

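View pics/w5.png

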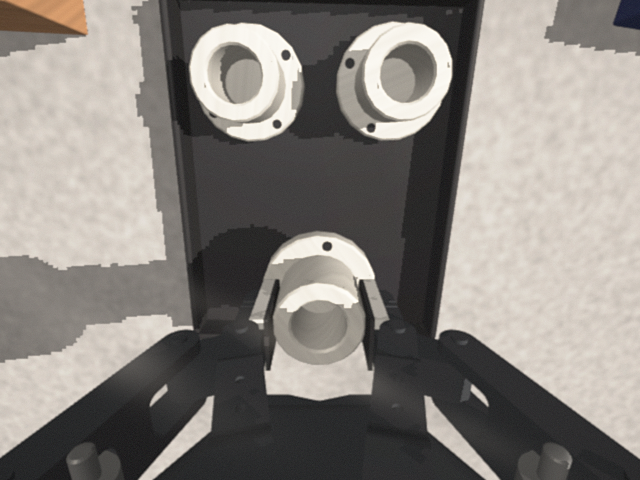

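The bush hangs over the free half of the tray, midway between the walls. Lowering gently.

arm_command(
  increments=[
    {"x":0,"y":0,"z":0.012,"roll":0,"hand":0.2},
    {"x":0,"y":0,"z":0.024,"roll":0,"hand":0.2},
    {"x":0,"y":0,"z":0.03,"roll":0,"hand":0.2},
    {"x":0,"y":0,"z":0.033,"roll":0,"hand":0.2},
    {"x":0,"y":0,"z":0.035,"roll":0,"hand":0.2},
    {"x":0,"y":0,"z":0.036,"roll":0,"hand":0.2},
    {"x":0,"y":0,"z":0.036,"roll":0,"hand":0.2},
    {"x":0,"y":0,"z":0.036,"roll":0,"hand":0.2},
  ],
)

```text
time_s: 8.65
tool_pos: [0.4244, 0.0116, 0.0195]
ee_rot: [3.141, 0.077, 0.001]
force: [-1.4, 0.2, 1.5]
width: 0.0369
```

Fz went from -3.6 N to +1.5 N, so the bush is on the floor. Releasing and lifting.

arm_command(
  increments=[
    {"x":0,"y":0,"z":0,"roll":0,"hand":0.6},
    {"x":0,"y":0,"z":0,"roll":0,"hand":0.7},
    {"x":0,"y":0,"z":0,"roll":0,"hand":0.7},
    {"x":0,"y":0,"z":0,"roll":0,"hand":0.7},
    {"x":0,"y":0,"z":-0.02,"roll":0,"hand":0.7},
    {"x":0,"y":0,"z":-0.05,"roll":0,"hand":0.7},
    {"x":0,"y":0,"z":-0.1,"roll":0,"hand":1},
    {"x":0,"y":0,"z":-0.15,"roll":0,"hand":1},
    {"x":0,"y":0,"z":-0.2,"roll":0,"hand":1},
    {"x":0,"y":0,"z":-0.2,"roll":0,"hand":1},
    {"x":0,"y":0,"z":-0.2,"roll":0,"hand":1},
  ],
)

```text
time_s: 10.02
tool_pos: [0.4239, 0.0113, 0.219]
ee_rot: [3.14, 0.076, -0.0]
force: [-0.3, -0.6, -0.4]
width: 0.0854
```

```bash
python3 - <<'E'
from h import *
s=env.read_state();print(s['tool_pos'])
f=grab('side','s6')
f=grab('wrist','w6');W=cloud(f)
f=grab('top','t6');W=cloud(f)
m=blue(f,W,.4,.7,.3,.5,.045,.075); print('big top',rect(f,m,.06),m.sum())
m=blue(f,W,.4,.7,-.32,-.08,.02,.05); print('slim top',rect(f,m,.032),m.sum())
m=blue(f,W,.4,.7,-.5,-.33,.03,.06); print('mid top',rect(f,m,.045),m.sum())
print(to_tool((.44,-.385,.25),1.57))
E
python3 -c "
import cv2
a=cv2.imread('pics/s6.png')
cv2.imwrite('pics/s6z.png',cv2.resize(a[170:300,200:370],None,fx=4,fy=4,interpolation=2))"
```

```text
[0.42393022 0.01128779 0.21901417]
big top (array([539.1, 407.8]), array([ 63.9, 131.5]), 'yaw', 0.2981) 1781
slim top (array([ 585. , -199.9]), array([ 62.5, 128.9]), 'yaw', -0.0916) 1558
mid top (array([ 518.7, -400.4]), array([ 62.1, 134.3]), 'yaw', 0.0423) 1634
(array([-0.003 ,  0.3968, -0.032 ]), -1.521, 'h', 0.049, 'tilt', 0.0024)
```

View pics/s6z.png

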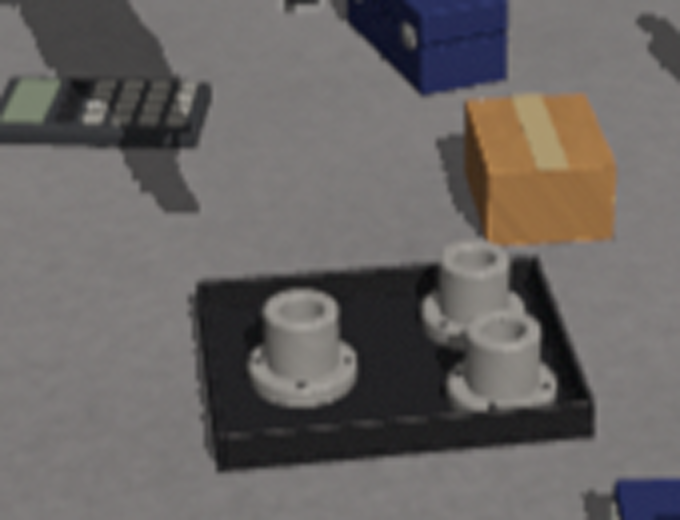

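View pics/t6.png

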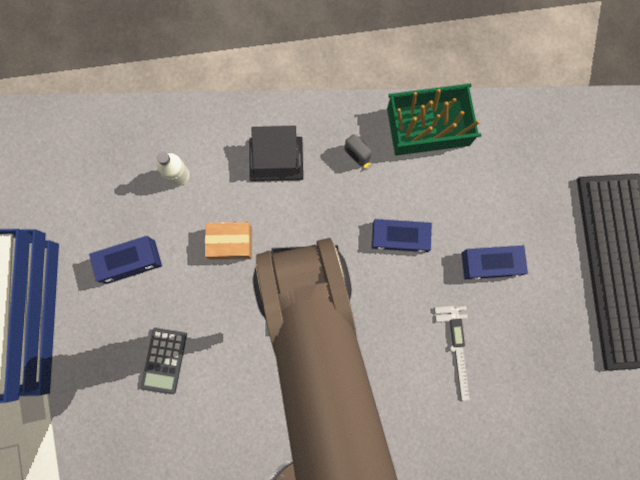

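The bush stands upright in the tray with the other two. Next I go to a wrist view of the 45 mm case at top-view (495,262).

arm_command(
  increments=[
    {"x":0.01,"y":0.04,"z":-0.03,"roll":-0.15,"hand":1},
    {"x":0.02,"y":0.09,"z":-0.03,"roll":-0.3,"hand":1},
    {"x":0.03,"y":0.14,"z":-0.03,"roll":-0.45,"hand":1},
    {"x":0.04,"y":0.19,"z":-0.03,"roll":-0.6,"hand":1},
    {"x":0.05,"y":0.24,"z":-0.03,"roll":-0.75,"hand":1},
    {"x":0.055,"y":0.29,"z":-0.03,"roll":-0.9,"hand":1},
    {"x":0.06,"y":0.34,"z":-0.03,"roll":-1.05,"hand":1},
    {"x":0.065,"y":0.39,"z":-0.03,"roll":-1.2,"hand":1},
    {"x":0.07,"y":0.44,"z":-0.03,"roll":-1.35,"hand":1},
    {"x":0.072,"y":0.48,"z":-0.03,"roll":-1.5,"hand":1},
    {"x":0.072,"y":0.495,"z":-0.03,"roll":-1.564,"hand":1},
    {"x":0.072,"y":0.495,"z":-0.03,"roll":-1.564,"hand":1},
    {"x":0.072,"y":0.495,"z":-0.03,"roll":-1.564,"hand":1},
    {"x":0.072,"y":0.495,"z":-0.03,"roll":-1.564,"hand":1},
  ],
)

```text
time_s: 11.92
tool_pos: [0.5209, -0.478, 0.2494]
ee_rot: [-2.173, -2.268, -0.0]
force: [-0.5, -0.8, 0.6]
width: 0.0851
```

```bash
python3 - <<'E'
from h import *
s=env.read_state();print(s['tool_pos'],np.round(s['joints'],2))
f=grab('wrist','w7');W=cloud(f)
m=blue(f,W,.4,.7,-.5,-.3,.035,.06); print('mid w',rect(f,m,.045),m.sum(),np.nanmedian(W[m>0],0))
m=blue(f,W,.4,.7,-.3,-.08,.024,.045); print('slim w',rect(f,m,.032),m.sum())
f=grab('side');W=cloud(f)
m=blue(f,W,.4,.7,-.5,-.32,.035,.06); print('mid side',rect(f,m,.045),m.sum())
m=blue(f,W,.4,.7,-.3,-.08,.024,.045); print('slim side',rect(f,m,.032),m.sum())
f=grab('top','t7');W=cloud(f)
m=blue(f,W,.4,.7,.3,.5,.053,.075); print('big top',rect(f,m,.06),m.sum())
print(to_tool((.519,-.401,.009),1.613))
E
```

```text
[ 0.52085302 -0.47801675  0.24941149] [ 0.94  0.58 -0.43  1.32  0.24  1.29  0.54]
mid w (array([ 519.3, -405.4]), array([ 61.6, 125.4]), 'yaw', 0.0443) 8184 [ 0.51928847 -0.40004147  0.0434189 ]Traceback (most recent call last):
  File "<stdin>", line 5, in <module>
  File "h.py", line 29, in rect
    c=max(cv2.findContours(m,cv2.RETR_EXTERNAL,cv2.CHAIN_APPROX_NONE)[0],key=cv2.contourArea)
ValueError: max() iterable argument is empty
```

View pics/w7.png

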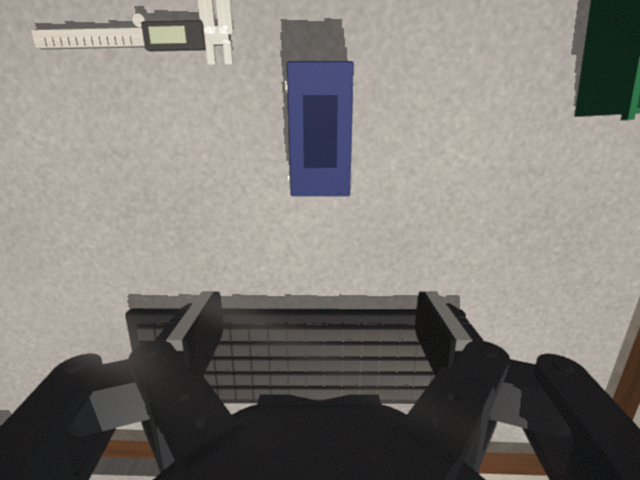

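The 45 mm case's lid shows square in the wrist view, corners (287,62), (353,62), (350,195) and (291,195). The catches are just visible on its left (-x) side.

```bash
python3 - <<'E'
from h import *
f=grab('wrist');P=np.array([ray(f,*p,.045)[:2] for p in [(287,62),(353,62),(350,195),(291,195)]]);print(P.round(4),P.mean(0))
W=cloud(f)
m=blue(f,W,.4,.7,-.55,-.25,.03,.06);print(rect(f,m,.045))
f=grab('side');W=cloud(f)
m=blue(f,W,.4,.7,-.55,-.3,.038,.06); print('mid side',rect(f,m,.045),m.sum())
m=blue(f,W,.4,.7,-.3,-.08,.026,.045); print('slim side',rect(f,m,.032),m.sum())
m=blue(f,W,.4,.7,.3,.5,.052,.075); print('big side',rect(f,m,.06),m.sum())
f=grab('top','t7');W=cloud(f)
m=blue(f,W,.4,.7,.3,.5,.053,.075); print('big top',rect(f,m,.06),m.sum())
m=blue(f,W,.4,.7,-.55,-.3,.038,.06); print('mid top',rect(f,m,.045),m.sum())
m=blue(f,W,.4,.7,-.3,-.08,.026,.045); print('slim top',rect(f,m,.032),m.sum())
print(to_tool((.519,-.403,.009),1.613))
E
```

```text
[[ 0.486  -0.3443]
 [ 0.548  -0.3417]
 [ 0.5541 -0.468 ]
 [ 0.492  -0.4707]] [ 0.5200008  -0.40618683]
(array([ 519.3, -405.3]), array([ 61.5, 126.4]), 'yaw', 0.0444)
mid side (array([ 517.4, -408.4]), array([ 63.9, 133.5]), 'yaw', 0.0449) 3232
slim side (array([ 583.3, -207.1]), array([ 62.6, 133.2]), 'yaw', -0.0863) 1607
big side (array([538.1, 402.5]), array([ 69.8, 147.5]), 'yaw', 0.2683) 533
big top (array([539.2, 408.7]), array([ 63.2, 129.8]), 'yaw', 0.2981) 1715
mid top (array([ 518.9, -401.6]), array([ 61.8, 131.7]), 'yaw', 0.0423) 1605
slim top (array([ 585.3, -199.8]), array([ 61.8, 128.9]), 'yaw', -0.0825) 1548
(array([0.076 , 0.0016, 0.2407]), 0.0003, 'h', 1.6133, 'tilt', 0.0005)
```

arm_command(
  increments=[
    {"x":0.04,"y":0.001,"z":0.04,"roll":0,"hand":1},
    {"x":0.075,"y":0.0016,"z":0.08,"roll":0,"hand":1},
    {"x":0.075,"y":0.0016,"z":0.12,"roll":0,"hand":1},
    {"x":0.075,"y":0.0016,"z":0.15,"roll":0,"hand":1},
    {"x":0.075,"y":0.0016,"z":0.17,"roll":0,"hand":1},
    {"x":0.075,"y":0.0016,"z":0.17,"roll":0,"hand":1},
    {"x":0.075,"y":0.0016,"z":0.17,"roll":0,"hand":1},
  ],
  newtons=60,
)

```text
time_s: 13.0
tool_pos: [0.5196, -0.4048, 0.0806]
ee_rot: [2.173, 2.266, 0.001]
force: [0.1, -0.7, 0.7]
width: 0.0855
```

```bash
python3 - <<'E'
from h import *
s=env.read_state();print(s['tool_pos'],to_tool((.519,-.404,.010),1.6145))
f=grab('wrist','w8')
E
```

```text
[ 0.51958046 -0.40481805  0.08056531] (array([ 0.0009, -0.0007,  0.0706]), -0.0019, 'h', 1.6126, 'tilt', 0.0019)
```

View pics/w8.png

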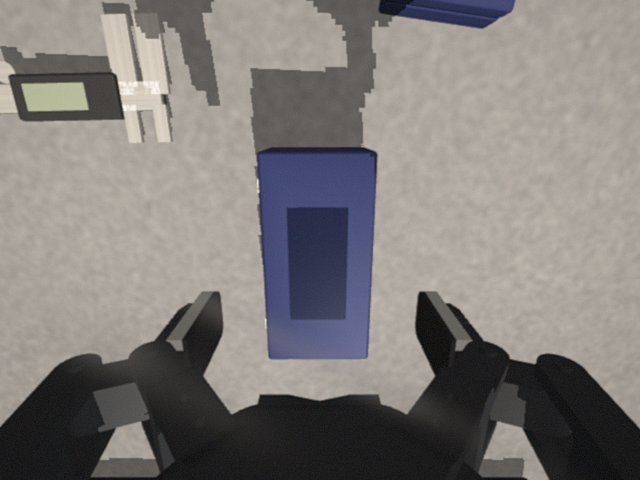

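The case sits squarely between the pads; the lid spans rows 153–358 and columns 258–377.

```bash
python3 - <<'E'
from h import *
f=grab('wrist');W=cloud(f)
P=np.array([ray(f,*p,.045)[:2] for p in [(258,153),(377,153),(368,358.5),(269,358.5)]]);print(P.round(4),P.mean(0))
m=blue(f,W,.4,.7,-.55,-.25,.03,.06);print(rect(f,m,.045))
m=blue(f,W,.4,.7,-.55,-.25,.036,.06);print(rect(f,m,.045))
E
```

```text
[[ 0.4864 -0.3432]
 [ 0.5481 -0.3406]
 [ 0.5543 -0.4672]
 [ 0.4917 -0.4697]] [ 0.52011848 -0.4051696 ]
(array([ 518.9, -391. ]), array([ 61.6, 102.1]), 'yaw', 0.0456)
(array([ 518.9, -391.2]), array([ 61.6, 101.8]), 'yaw', 0.045)
```

arm_command(
  increments=[
    {"x":0.0,"y":0,"z":0.03,"roll":0,"hand":1},
    {"x":0.0,"y":0,"z":0.055,"roll":0,"hand":1},
    {"x":0.0,"y":0,"z":0.067,"roll":0,"hand":1},
    {"x":0.0,"y":0,"z":0.07,"roll":0,"hand":1},
    {"x":0.0,"y":0,"z":0.07,"roll":0,"hand":1},
    {"x":0.0,"y":0,"z":0.07,"roll":0,"hand":0.6},
    {"x":0.0,"y":0,"z":0.07,"roll":0,"hand":0.6},
    {"x":0.0,"y":0,"z":0.07,"roll":0,"hand":0.5},
    {"x":0.0,"y":0,"z":0.07,"roll":0,"hand":0.5},
    {"x":0.0,"y":0,"z":0.07,"roll":0,"hand":0.5},
  ],
  newtons=60,
)

```text
time_s: 14.35
tool_pos: [0.5192, -0.4049, 0.0106]
ee_rot: [2.173, 2.266, -0.0]
force: [-1.0, 0.2, 6.3]
width: 0.0632
```

```bash
python3 - <<'E'
from h import *
s=env.read_state();print(s['tool_pos'],s['width'],s['force'],to_tool((.519,-.404,.010),1.6145))
f=grab('side','s9')
E
```

```text
[ 0.51924321 -0.40485078  0.01055148] 0.06323348097087501 [-0.96026272  0.17268024  6.27654905] (array([ 0.0009, -0.0002,  0.0006]), -0.0018, 'h', 1.6127, 'tilt', 0.0016)
```

View pics/s9.png

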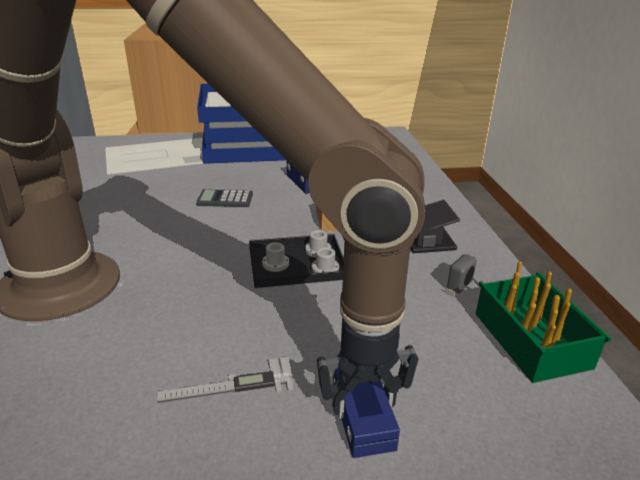

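The case is gripped (63 mm opening). Lifting and moving to a stand-off beside the 60 mm case.

arm_command(
  increments=[
    {"x":0,"y":0,"z":-0.01,"roll":0,"hand":0.5},
    {"x":0,"y":0,"z":-0.03,"roll":0,"hand":0.5},
    {"x":0,"y":0,"z":-0.06,"roll":0,"hand":0.5},
    {"x":0.0,"y":0,"z":-0.1,"roll":0,"hand":0.5},
    {"x":0.03,"y":0.005,"z":-0.14,"roll":0,"hand":0.5},
    {"x":0.07,"y":0.01,"z":-0.18,"roll":-0.03,"hand":0.5},
    {"x":0.12,"y":0.02,"z":-0.21,"roll":-0.06,"hand":0.5},
    {"x":0.17,"y":0.03,"z":-0.23,"roll":-0.09,"hand":0.5},
    {"x":0.22,"y":0.04,"z":-0.24,"roll":-0.12,"hand":0.5},
    {"x":0.27,"y":0.045,"z":-0.24,"roll":-0.15,"hand":0.5},
    {"x":0.32,"y":0.05,"z":-0.24,"roll":-0.18,"hand":0.5},
    {"x":0.37,"y":0.06,"z":-0.24,"roll":-0.2,"hand":0.5},
    {"x":0.42,"y":0.065,"z":-0.24,"roll":-0.22,"hand":0.5},
    {"x":0.47,"y":0.07,"z":-0.24,"roll":-0.24,"hand":0.5},
    {"x":0.52,"y":0.08,"z":-0.24,"roll":-0.256,"hand":0.5},
    {"x":0.57,"y":0.09,"z":-0.24,"roll":-0.256,"hand":0.5},
    {"x":0.61,"y":0.095,"z":-0.24,"roll":-0.256,"hand":0.5},
    {"x":0.647,"y":0.098,"z":-0.24,"roll":-0.256,"hand":0.5},
    {"x":0.647,"y":0.098,"z":-0.24,"roll":-0.256,"hand":0.5},
    {"x":0.647,"y":0.098,"z":-0.24,"roll":-0.256,"hand":0.5},
  ],
)

```text
time_s: 16.9
tool_pos: [0.5893, 0.2457, 0.2497]
ee_rot: [1.866, 2.526, -0.001]
force: [0.4, 0.2, -5.9]
width: 0.0625
```

arm_command(
  increments=[
    {"x":0,"y":0,"z":0,"roll":0,"hand":0.5},
  ],
)

```text
time_s: 17.02
tool_pos: [0.5898, 0.2446, 0.2496]
ee_rot: [1.869, 2.524, -0.001]
force: [0.2, 0.3, -5.4]
width: 0.0633
```

```bash
python3 - <<'E'
from h import *
s=env.read_state();print(s['tool_pos'],s['width'],s['force'],np.round(s['joints'],2),to_tool((.540,.409,.0706),np.pi/2+.297))
f=grab('wrist','w10');W=cloud(f)
m=blue(f,W,.4,.7,.3,.5,.05,.075);print('big',rect(f,m,.06))
# held case: lid
m=blue(f,W,.4,.75,.0,.45,.22,.33);print('held',rect(f,m,s['tool_pos'][2]-.0106+.045),m.sum())
E
```

```text
[0.58982664 0.2445703  0.24956794] 0.06325250500299731 [ 0.1664871   0.33256862 -5.35434714] [-0.01  0.51 -0.68  1.5   0.33  1.25 -0.44] (array([0.172 , 0.0003, 0.1788]), -0.0008, 'h', 1.867, 'tilt', 0.0011)
big (array([548.8, 382.4]), array([61.3, 72.9]), 'yaw', 0.2961)
held (array([585.3, 261.9]), array([61.9, 97.2]), 'yaw', 0.2936) 29028
```

View pics/w10.png

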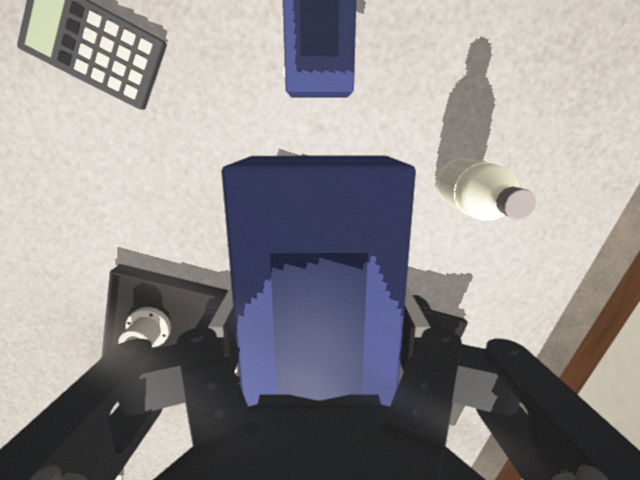

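The held case is level and square (lid's far edge near row 167). The near end of the big case shows at columns 284–355, lid edge near row 92.

```bash
python3 -c "
import cv2
a=cv2.imread('pics/w10.png')
cv2.imwrite('pics/w10z.png',cv2.resize(a[60:190,210:430],None,fx=3.6,fy=3.6,interpolation=2))"
python3 - <<'E'
from h import *
f=grab('wrist');s=env.read_state();M=R.from_rotvec(s['ee_rot']).as_matrix();p=np.array(s['tool_pos'])
hz=p[2]-.0106+.045
for n,u,v,h in [('held far L',223,167,hz),('held far R',414,167,hz),('big near L',286,92,.06),('big near R',354,92,.06)]:
    q=ray(f,u,v,h); print(n,q.round(4),(M.T@(q-p)).round(4))
E
```

```text
held far L [0.5429 0.2965 0.2839] [ 0.0631 -0.0298 -0.0344]
held far R [0.6007 0.3142 0.2839] [ 0.0631  0.0306 -0.0344]
big near L [0.5302 0.3387 0.06  ] [ 0.1073 -0.0297  0.1895]
big near R [0.5901 0.357  0.06  ] [0.1073 0.0329 0.1895]
```

View pics/w10z.png

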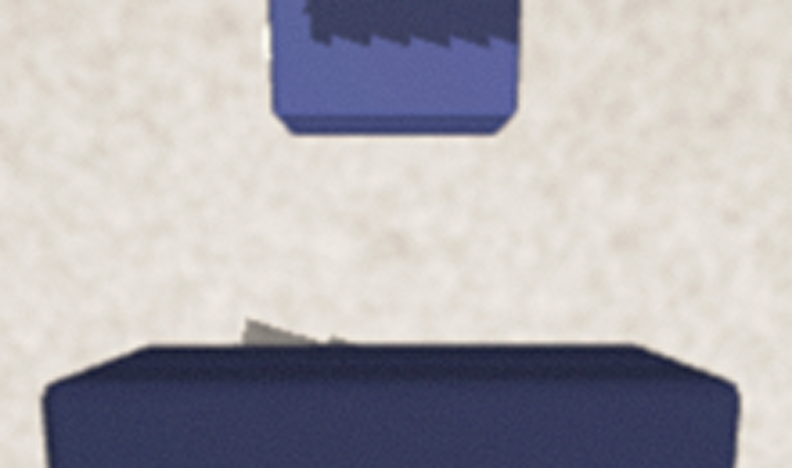

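arm_command(
  increments=[
    {"x":0.02,"y":0,"z":0.0,"roll":0,"hand":0.5},
    {"x":0.06,"y":0.001,"z":0.01,"roll":0,"hand":0.5},
    {"x":0.1,"y":0.001,"z":0.03,"roll":0,"hand":0.5},
    {"x":0.14,"y":0.001,"z":0.06,"roll":0,"hand":0.5},
    {"x":0.165,"y":0.001,"z":0.09,"roll":0,"hand":0.5},
    {"x":0.1715,"y":0.001,"z":0.12,"roll":0,"hand":0.5},
    {"x":0.1715,"y":0.001,"z":0.14,"roll":0,"hand":0.5},
    {"x":0.1715,"y":0.001,"z":0.15,"roll":0,"hand":0.5},
    {"x":0.1715,"y":0.001,"z":0.15,"roll":0,"hand":0.5},
    {"x":0.1715,"y":0.001,"z":0.15,"roll":0,"hand":0.5},
  ],
)

```text
time_s: 18.38
tool_pos: [0.541, 0.4105, 0.1006]
ee_rot: [1.868, 2.525, 0.003]
force: [1.0, 0.6, -5.1]
width: 0.0632
```

```bash
python3 - <<'E'
from h import *
s=env.read_state();print(s['tool_pos'],s['width'],s['force'],np.round(s['joints'],2),to_tool((.540,.409,.0706),np.pi/2+.297))
f=grab('wrist','w11');grab('side','s11')
E
python3 -c "
import cv2
a=cv2.imread('pics/s11.png')
cv2.imwrite('pics/s11z.png',cv2.resize(a[90:210,240:370],None,fx=5,fy=5,interpolation=2))"
```

```text
[0.54097767 0.41052822 0.10058648] 0.06324062461798781 [ 0.9643449   0.63900428 -5.07133346] [-0.32  0.71 -0.63  1.55  0.46  1.03 -0.77] (array([-0.0012, -0.0014,  0.03  ]), 0.0001, 'h', 1.8679, 'tilt', 0.0019)
```

View pics/w11.png

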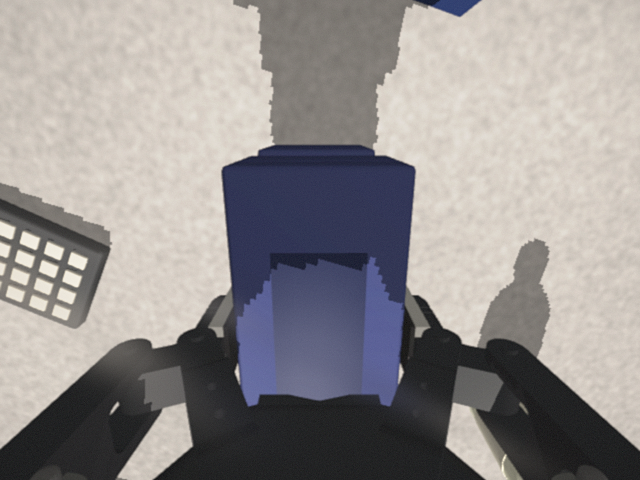

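View pics/s11z.png

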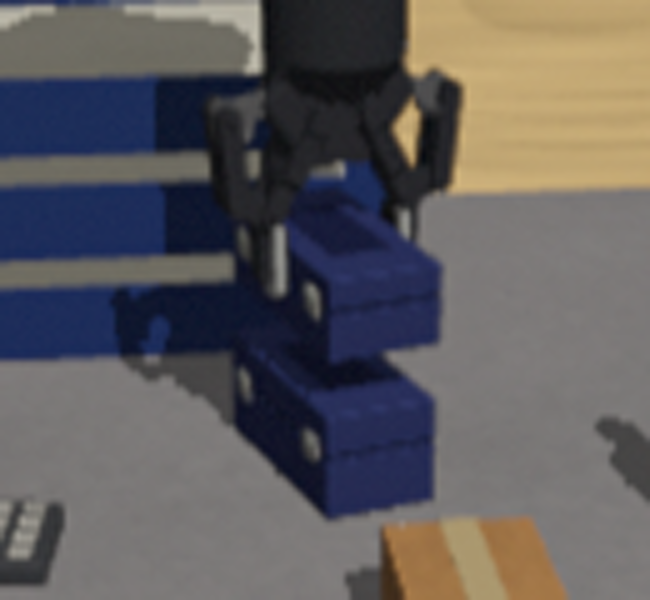

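Nearly over it. The big case's far edge shows at row ~148 (columns 259–374), centred about 2 px left of the held case.

```bash
python3 -c "
import cv2
a=cv2.imread('pics/w11.png')
cv2.imwrite('pics/w11z.png',cv2.resize(a[130:190,210:430],None,fx=3.6,fy=3.6,interpolation=2))"
python3 - <<'E'
from h import *
f=grab('wrist');s=env.read_state();M=R.from_rotvec(s['ee_rot']).as_matrix();p=np.array(s['tool_pos'])
hz=p[2]-.0106+.045
for n,u,v,h in [('held far L',223,167,hz),('held far R',414,167,hz),('big far L',259,152,.06),('big far R',375,152,.06),('big far R147',375,147,.06)]:
    q=ray(f,u,v,h); print(n,q.round(4),(M.T@(q-p)).round(4))
E
```

```text
held far L [0.4937 0.4623 0.1348] [ 0.0633 -0.0297 -0.0344]
held far R [0.5517 0.48   0.1348] [ 0.0632  0.0309 -0.0343]
big far L [0.4925 0.4618 0.06  ] [ 0.0632 -0.0311  0.0404]
big far R [0.5515 0.4799 0.06  ] [0.0631 0.0306 0.0405]
big far R147 [0.5507 0.4824 0.06  ] [0.0657 0.0305 0.0405]
```

View pics/w11z.png

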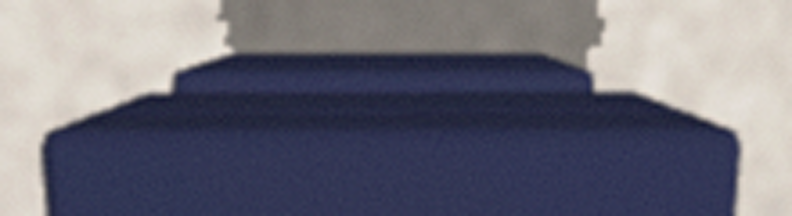

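Edges agree within 1 mm. Lowering gently.

arm_command(
  increments=[
    {"x":0,"y":-0.001,"z":0.01,"roll":0,"hand":0.5},
    {"x":0,"y":-0.001,"z":0.018,"roll":0,"hand":0.5},
    {"x":0,"y":-0.001,"z":0.024,"roll":0,"hand":0.5},
    {"x":0,"y":-0.001,"z":0.027,"roll":0,"hand":0.5},
    {"x":0,"y":-0.001,"z":0.028,"roll":0,"hand":0.5},
    {"x":0,"y":-0.001,"z":0.029,"roll":0,"hand":0.5},
    {"x":0,"y":-0.001,"z":0.029,"roll":0,"hand":0.5},
    {"x":0,"y":-0.001,"z":0.029,"roll":0,"hand":0.5},
  ],
)

```text
time_s: 19.52
tool_pos: [0.5393, 0.4103, 0.0706]
ee_rot: [1.867, 2.526, 0.001]
force: [0.5, 0.1, -4.2]
width: 0.063
```

arm_command(
  increments=[
    {"x":0,"y":0,"z":0.0005,"roll":0,"hand":0.5},
    {"x":0,"y":0,"z":0.001,"roll":0,"hand":0.5},
    {"x":0,"y":0,"z":0.001,"roll":0,"hand":0.5},
  ],
)

```text
time_s: 19.9
tool_pos: [0.5393, 0.4103, 0.0706]
ee_rot: [1.867, 2.526, 0.001]
force: [-3.4, -3.4, 6.9]
width: 0.0631
```

Contact is firm (Fz +6.9 N). Opening and retreating to view.

arm_command(
  increments=[
    {"x":0,"y":0,"z":0,"roll":0,"hand":0.8},
    {"x":0,"y":0,"z":0,"roll":0,"hand":1},
    {"x":0,"y":0,"z":0,"roll":0,"hand":1},
    {"x":0,"y":0,"z":0,"roll":0,"hand":1},
    {"x":0,"y":0,"z":-0.02,"roll":0,"hand":1},
    {"x":0,"y":0,"z":-0.06,"roll":0,"hand":1},
    {"x":-0.03,"y":0,"z":-0.11,"roll":0,"hand":1},
    {"x":-0.06,"y":0,"z":-0.16,"roll":0,"hand":1},
    {"x":-0.08,"y":0,"z":-0.19,"roll":0,"hand":1},
    {"x":-0.08,"y":0,"z":-0.19,"roll":0,"hand":1},
    {"x":-0.08,"y":0,"z":-0.19,"roll":0,"hand":1},
  ],
)

```text
time_s: 21.28
tool_pos: [0.5621, 0.334, 0.2595]
ee_rot: [-1.866, -2.527, -0.0]
force: [-0.7, -0.0, 0.1]
width: 0.0859
```

```bash
python3 - <<'E'
from h import *
s=env.read_state();print(s['tool_pos'],np.round(s['force'],2))
f=grab('wrist','w12');W=cloud(f)
m=blue(f,W,.4,.7,.3,.52,.095,.12); print('mid w',rect(f,m,.105),m.sum(),np.nanmedian(W[m>0],0))
f=grab('side','s12')
E
python3 -c "
import cv2
a=cv2.imread('pics/s12.png')
cv2.imwrite('pics/s12z.png',cv2.resize(a[100:210,260:360],None,fx=5.4,fy=5.4,interpolation=2))"
```

```text
[0.56208221 0.33398156 0.2594995 ] [-0.7  -0.03  0.11]
mid w (array([539.9, 409.6]), array([ 61.4, 126.6]), 'yaw', 0.2984) 11436 [0.53884297 0.41541403 0.10341524]
```

View pics/w12.png

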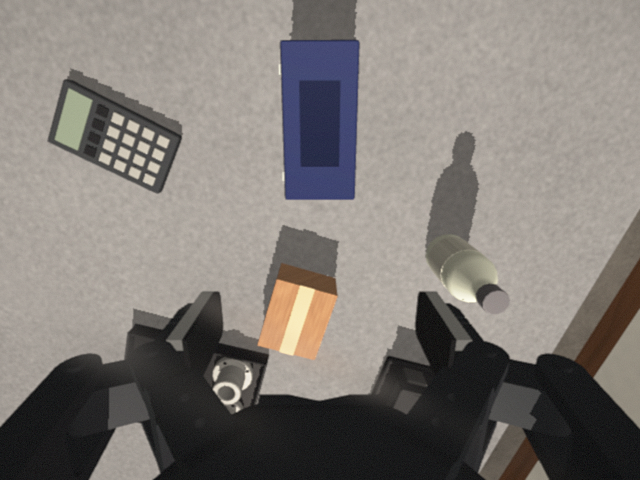

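View pics/s12z.png

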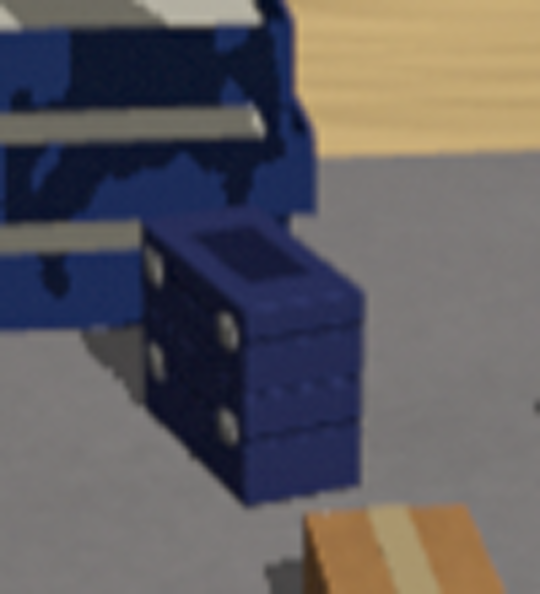

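The stack is flush in both views: lid corners (281,41) to (358,41) and (286,199) to (355,199) in the wrist view, and the catches line up on the same side. Next is the slim case.

arm_command(
  increments=[
    {"x":-0.03,"y":-0.01,"z":0,"roll":0.02,"hand":1},
    {"x":-0.08,"y":-0.02,"z":0,"roll":0.06,"hand":1},
    {"x":-0.13,"y":-0.035,"z":0,"roll":0.1,"hand":1},
    {"x":-0.18,"y":-0.05,"z":0,"roll":0.14,"hand":1},
    {"x":-0.23,"y":-0.065,"z":0,"roll":0.18,"hand":1},
    {"x":-0.28,"y":-0.08,"z":0,"roll":0.22,"hand":1},
    {"x":-0.33,"y":-0.095,"z":0,"roll":0.26,"hand":1},
    {"x":-0.38,"y":-0.11,"z":0,"roll":0.3,"hand":1},
    {"x":-0.43,"y":-0.125,"z":0,"roll":0.34,"hand":1},
    {"x":-0.48,"y":-0.14,"z":0,"roll":0.37,"hand":1},
    {"x":-0.53,"y":-0.15,"z":0,"roll":0.382,"hand":1},
    {"x":-0.57,"y":-0.16,"z":0,"roll":0.382,"hand":1},
    {"x":-0.591,"y":-0.166,"z":0,"roll":0.382,"hand":1},
    {"x":-0.591,"y":-0.166,"z":0,"roll":0.382,"hand":1},
    {"x":-0.591,"y":-0.166,"z":0,"roll":0.382,"hand":1},
    {"x":-0.591,"y":-0.166,"z":0,"roll":0.382,"hand":1},
  ],
)

```text
time_s: 23.38
tool_pos: [0.578, -0.2778, 0.2596]
ee_rot: [-2.31, -2.13, -0.001]
force: [-0.0, 1.2, -0.1]
width: 0.0852
```

```bash
python3 - <<'E'
from h import *
s=env.read_state();print(s['tool_pos'],np.round(s['joints'],2))
f=grab('wrist','w13');W=cloud(f)
m=blue(f,W,.4,.7,-.3,-.08,.022,.045); r=rect(f,m,.032);print('slim w',r,m.sum(),np.nanmedian(W[m>0],0))
print(to_tool((r[0][0]/1e3,r[0][1]/1e3,.001),np.pi/2+r[-1]))
f=grab('top','t13')
E
```

```text
[ 0.57801236 -0.27778473  0.25959323] [ 0.7   0.46 -0.47  1.49  0.22  1.24  0.12]
slim w (array([ 585.8, -202. ]), array([ 61.7, 126.7]), 'yaw', -0.095) 7253 [ 0.58607154 -0.19700375  0.03042065]
(array([0.0765, 0.0015, 0.2587]), 0.0135, 'h', 1.4893, 'tilt', 0.0004)
```

View pics/w13.png

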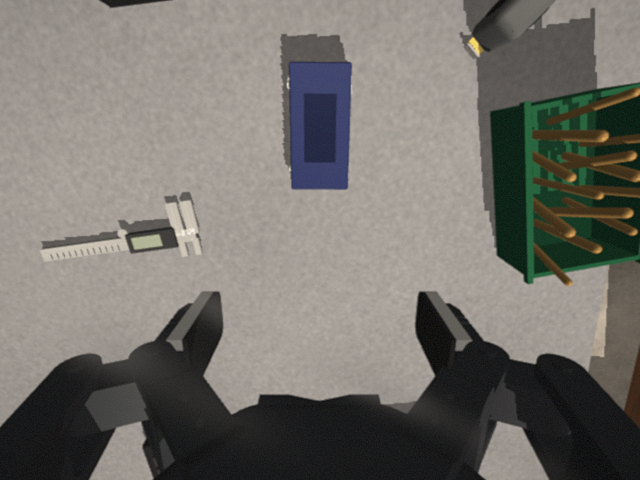

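The slim case lies square in view, lid (289,62) to (350,188), with free space for both fingers.

arm_command(
  increments=[
    {"x":0.04,"y":0.001,"z":0.04,"roll":0.013,"hand":1},
    {"x":0.0765,"y":0.0015,"z":0.08,"roll":0.013,"hand":1},
    {"x":0.0765,"y":0.0015,"z":0.13,"roll":0.013,"hand":1},
    {"x":0.0765,"y":0.0015,"z":0.17,"roll":0.013,"hand":1},
    {"x":0.0765,"y":0.0015,"z":0.19,"roll":0.013,"hand":1},
    {"x":0.0765,"y":0.0015,"z":0.2,"roll":0.013,"hand":1},
    {"x":0.0765,"y":0.0015,"z":0.2,"roll":0.013,"hand":1},
    {"x":0.0765,"y":0.0015,"z":0.2,"roll":0.013,"hand":1},
  ],
  newtons=50,
)

```text
time_s: 24.48
tool_pos: [0.5864, -0.2042, 0.0607]
ee_rot: [2.325, 2.11, 0.002]
force: [0.5, -0.5, 1.0]
width: 0.0853
```

```bash
python3 - <<'E'
from h import *
print(to_tool((.5858,-.202,.0015),np.pi/2-.095))
f=grab('wrist','w14')
E
```

```text
(array([ 0.0022, -0.0009,  0.0592]), -0.0022, 'h', 1.4736, 'tilt', 0.0023)
```

View pics/w14.png

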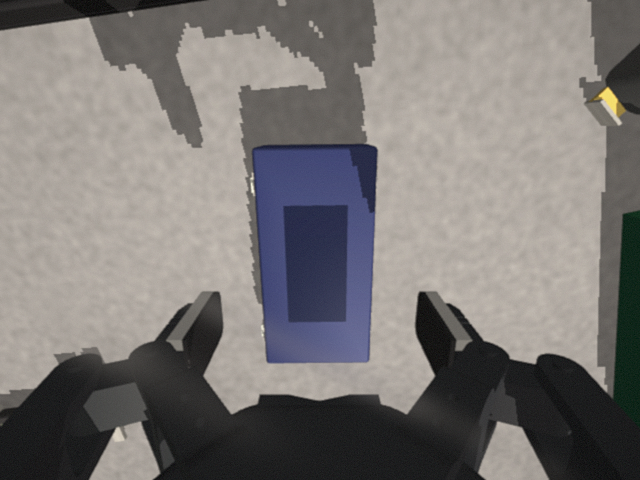

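Well centred between the pads (lid columns 253–377, pads 205/435). Descending and gripping.

arm_command(
  increments=[
    {"x":0.0015,"y":0,"z":0.025,"roll":0,"hand":1},
    {"x":0.0015,"y":0,"z":0.045,"roll":0,"hand":1},
    {"x":0.0015,"y":0,"z":0.055,"roll":0,"hand":1},
    {"x":0.0015,"y":0,"z":0.0585,"roll":0,"hand":1},
    {"x":0.0015,"y":0,"z":0.0585,"roll":0,"hand":1},
    {"x":0.0015,"y":0,"z":0.0585,"roll":0,"hand":1},
  ],
)

```text
time_s: 25.28
tool_pos: [0.586, -0.2026, 0.0014]
ee_rot: [2.326, 2.11, 0.001]
force: [-0.1, -0.9, 0.3]
width: 0.0852
```

arm_command(
  increments=[
    {"x":0,"y":0,"z":0,"roll":0,"hand":0.6},
    {"x":0,"y":0,"z":0,"roll":0,"hand":0.6},
    {"x":0,"y":0,"z":0,"roll":0,"hand":0.5},
    {"x":0,"y":0,"z":0,"roll":0,"hand":0.5},
    {"x":0,"y":0,"z":0,"roll":0,"hand":0.5},
  ],
  newtons=50,
)

```text
time_s: 25.9
tool_pos: [0.586, -0.2026, 0.0015]
ee_rot: [2.326, 2.11, 0.001]
force: [-1.1, 0.1, 5.5]
width: 0.0634
```

```bash
python3 - <<'E'
from h import *
s=env.read_state();print(s['tool_pos'],s['width'],s['force'],np.round(s['joints'],2))
# standoff: 0.17 back from stack along case y
y=.2984; c=np.array([.5399,.4096]); st=c-.17*np.array([-np.sin(y),np.cos(y)]); print(st)
print(to_tool((*st,.30),np.pi/2+y))
E
```

```text
[ 0.58599454 -0.20263159  0.00149383] 0.06339480733517865 [-1.06238516  0.07649309  5.53877623] [ 0.53  0.71 -0.39  1.77  0.38  0.74 -0.15]
[0.58987852 0.24711262]
(array([ 0.4479, -0.0394, -0.2987]), -0.3954, 'h', 1.4738, 'tilt', 0.001)
```

arm_command(
  increments=[
    {"x":0,"y":0,"z":-0.01,"roll":0,"hand":0.5},
    {"x":0,"y":0,"z":-0.03,"roll":0,"hand":0.5},
    {"x":0,"y":0,"z":-0.06,"roll":0,"hand":0.5},
    {"x":0,"y":0,"z":-0.1,"roll":0,"hand":0.5},
    {"x":0.02,"y":0,"z":-0.14,"roll":-0.02,"hand":0.5},
    {"x":0.05,"y":0,"z":-0.18,"roll":-0.06,"hand":0.5},
    {"x":0.09,"y":-0.005,"z":-0.22,"roll":-0.1,"hand":0.5},
    {"x":0.13,"y":-0.01,"z":-0.25,"roll":-0.14,"hand":0.5},
    {"x":0.18,"y":-0.015,"z":-0.28,"roll":-0.18,"hand":0.5},
    {"x":0.23,"y":-0.02,"z":-0.298,"roll":-0.22,"hand":0.5},
    {"x":0.28,"y":-0.025,"z":-0.298,"roll":-0.26,"hand":0.5},
    {"x":0.33,"y":-0.03,"z":-0.298,"roll":-0.3,"hand":0.5},
    {"x":0.38,"y":-0.035,"z":-0.298,"roll":-0.34,"hand":0.5},
    {"x":0.42,"y":-0.039,"z":-0.298,"roll":-0.38,"hand":0.5},
    {"x":0.44,"y":-0.039,"z":-0.298,"roll":-0.395,"hand":0.5},
    {"x":0.448,"y":-0.039,"z":-0.298,"roll":-0.395,"hand":0.5},
    {"x":0.448,"y":-0.039,"z":-0.298,"roll":-0.395,"hand":0.5},
    {"x":0.448,"y":-0.039,"z":-0.298,"roll":-0.395,"hand":0.5},
  ],
)

```text
time_s: 28.15
tool_pos: [0.5907, 0.2453, 0.2988]
ee_rot: [1.87, 2.524, -0.001]
force: [0.9, 0.4, -3.1]
width: 0.0631
```

```bash
python3 - <<'E'
from h import *
s=env.read_state();print(s['tool_pos'],s['width'],s['force'],np.round(s['joints'],2),to_tool((.5399,.4096,.1065),np.pi/2+.2984))
f=grab('wrist','w15');W=cloud(f)
m=blue(f,W,.4,.7,.3,.5,.09,.13);print('mid',rect(f,m,.105))
m=blue(f,W,.4,.75,.0,.45,.27,.37);print('held',rect(f,m,s['tool_pos'][2]-.0015+.032),m.sum())
E
python3 -c "
import cv2
a=cv2.imread('pics/w15.png')
cv2.imwrite('pics/w15z.png',cv2.resize(a[30:200,210:430],None,fx=3.5,fy=3.5,interpolation=2))"
```

```text
[0.59068928 0.24525095 0.29876762] 0.06313520837888663 [ 0.87235602  0.36188962 -3.12756053] [-0.01  0.48 -0.69  1.43  0.3   1.34 -0.41] (array([ 0.1722, -0.0007,  0.1921]), -0.003, 'h', 1.8662, 'tilt', 0.0011)
mid (array([548.4, 382.3]), array([61.2, 76.6]), 'yaw', 0.3018)
held (array([586.5, 260.7]), array([ 61.8, 101.6]), 'yaw', 0.301) 27428
```

View pics/w15z.png

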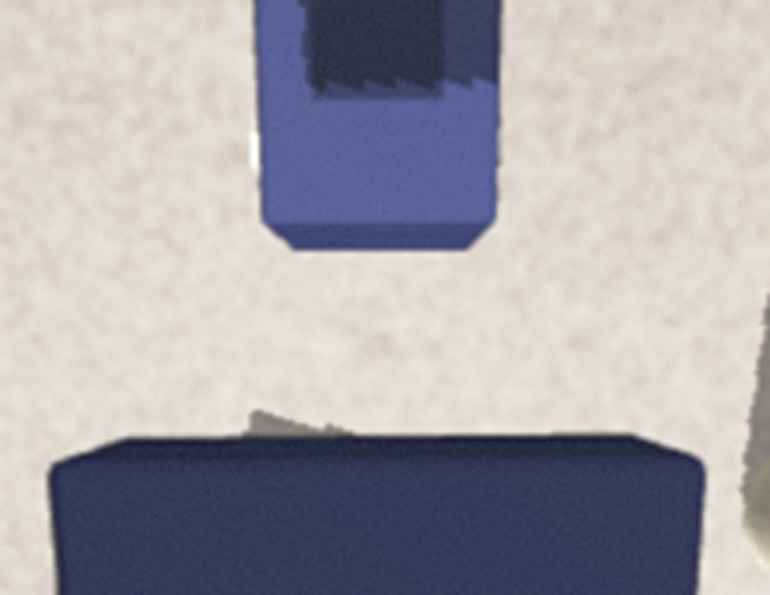

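The held case and the stack's lid are both square. The held far lid edge is at row ~162, the stack's near lid edge at row ~93.5 (columns 285–352).

```bash
python3 - <<'E'
from h import *
f=grab('wrist');s=env.read_state();M=R.from_rotvec(s['ee_rot']).as_matrix();p=np.array(s['tool_pos'])
hz=p[2]-.0015+.032
for n,u,v,h in [('held far L',225,162,hz),('held far R',411,161.5,hz),('mid near L',285.5,93.5,.105),('mid near R',352,93.5,.105)]:
    q=ray(f,u,v,h); print(n,q.round(4),(M.T@(q-p)).round(4))
E
```

```text
held far L [0.5431 0.2984 0.3293] [ 0.0643 -0.0301 -0.0305]
held far R [0.6011 0.3162 0.3293] [ 0.0644  0.0306 -0.0305]
mid near L [0.5304 0.3384 0.105 ] [ 0.1064 -0.0306  0.1937]
mid near R [0.5898 0.3565 0.105 ] [0.1064 0.0316 0.1937]
```

arm_command(
  increments=[
    {"x":0.02,"y":0,"z":0.0,"roll":0,"hand":0.5},
    {"x":0.06,"y":0,"z":0.01,"roll":0,"hand":0.5},
    {"x":0.1,"y":0,"z":0.03,"roll":0,"hand":0.5},
    {"x":0.14,"y":0,"z":0.06,"roll":0,"hand":0.5},
    {"x":0.163,"y":0,"z":0.09,"roll":0,"hand":0.5},
    {"x":0.17,"y":0,"z":0.12,"roll":0,"hand":0.5},
    {"x":0.17,"y":0,"z":0.145,"roll":0,"hand":0.5},
    {"x":0.17,"y":0,"z":0.16,"roll":0,"hand":0.5},
    {"x":0.17,"y":0,"z":0.162,"roll":0,"hand":0.5},
    {"x":0.17,"y":0,"z":0.162,"roll":0,"hand":0.5},
    {"x":0.17,"y":0,"z":0.162,"roll":0,"hand":0.5},
  ],
)

```text
time_s: 29.62
tool_pos: [0.5407, 0.4101, 0.1381]
ee_rot: [1.867, 2.526, 0.003]
force: [0.3, 0.3, -2.5]
width: 0.0631
```

```bash
python3 - <<'E'
from h import *
s=env.read_state();print(s['tool_pos'],s['width'],s['force'],to_tool((.5399,.4096,.1065),np.pi/2+.2984))
f=grab('wrist','w16');grab('side','s16')
E
python3 -c "
import cv2
a=cv2.imread('pics/w16.png')
cv2.imwrite('pics/w16z.png',cv2.resize(a[130:190,210:430],None,fx=3.6,fy=3.6,interpolation=2))
a=cv2.imread('pics/s16.png')
cv2.imwrite('pics/s16z.png',cv2.resize(a[80:210,240:370],None,fx=4.5,fy=4.5,interpolation=2))"
```

```text
[0.54070596 0.41014632 0.13805142] 0.06312880229340662 [ 0.30782782  0.28394477 -2.50268812] (array([-0.0003, -0.001 ,  0.0315]), -0.0007, 'h', 1.8685, 'tilt', 0.0019)
```

View pics/w16z.png

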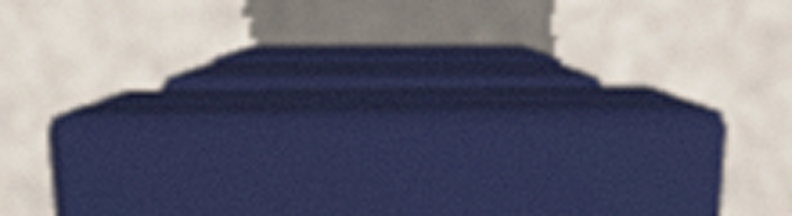

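View pics/s16z.png

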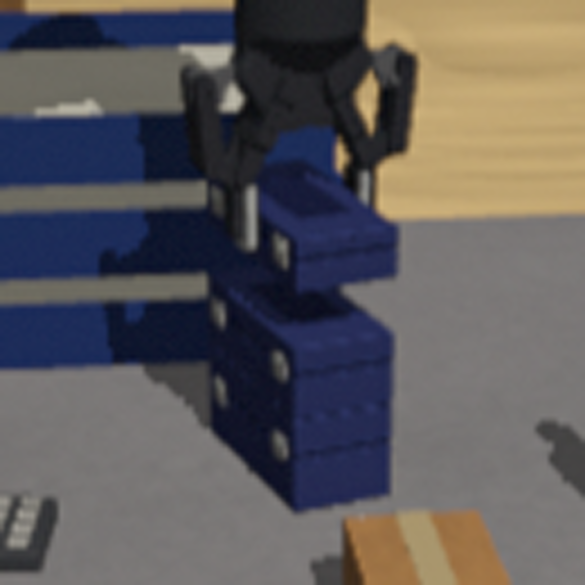

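```bash
python3 - <<'E'
from h import *
f=grab('wrist');s=env.read_state();M=R.from_rotvec(s['ee_rot']).as_matrix();p=np.array(s['tool_pos'])
hz=p[2]-.0015+.032
for n,u,v,h in [('held far L',224,163,hz),('held far R',411,162,hz),('mid far L',256,152.5,.105),('mid far R',376.5,152.5,.105)]:
    q=ray(f,u,v,h); print(n,q.round(4),(M.T@(q-p)).round(4))
E
```

```text
held far L [0.4926 0.4623 0.168 ] [ 0.0642 -0.0304 -0.0305]
held far R [0.5511 0.4805 0.168 ] [ 0.0645  0.0308 -0.0305]
mid far L [0.492  0.4613 0.105 ] [ 0.0635 -0.0313  0.0325]
mid far R [0.5507 0.4793 0.105 ] [0.0635 0.0301 0.0326]
```

Offsets are under 1 mm each. I'll apply a small trim (x -0.5 mm, y -0.8 mm) and lower.

arm_command(
  increments=[
    {"x":-0.0005,"y":-0.0008,"z":0.01,"roll":0,"hand":0.5},
    {"x":-0.0005,"y":-0.0008,"z":0.018,"roll":0,"hand":0.5},
    {"x":-0.0005,"y":-0.0008,"z":0.025,"roll":0,"hand":0.5},
    {"x":-0.0005,"y":-0.0008,"z":0.028,"roll":0,"hand":0.5},
    {"x":-0.0005,"y":-0.0008,"z":0.029,"roll":0,"hand":0.5},
    {"x":-0.0005,"y":-0.0008,"z":0.03,"roll":0,"hand":0.5},
    {"x":-0.0005,"y":-0.0008,"z":0.03,"roll":0,"hand":0.5},
    {"x":-0.0005,"y":-0.0008,"z":0.03,"roll":0,"hand":0.5},
  ],
)

```text
time_s: 30.78
tool_pos: [0.5397, 0.4091, 0.107]
ee_rot: [1.867, 2.526, 0.0]
force: [-0.2, 0.1, -2.9]
width: 0.0634
```

arm_command(
  increments=[
    {"x":0,"y":0,"z":0.0005,"roll":0,"hand":0.5},
    {"x":0,"y":0,"z":0.001,"roll":0,"hand":0.5},
    {"x":0,"y":0,"z":0.001,"roll":0,"hand":0.5},
    {"x":0,"y":0,"z":0.001,"roll":0,"hand":0.5},
  ],
)

```text
time_s: 31.28
tool_pos: [0.5397, 0.4091, 0.1065]
ee_rot: [1.867, 2.526, 0.001]
force: [-2.4, -1.9, 5.2]
width: 0.0629
```

Contact is made (+5.2 N). Releasing and backing off.

arm_command(
  increments=[
    {"x":0,"y":0,"z":0,"roll":0,"hand":0.8},
    {"x":0,"y":0,"z":0,"roll":0,"hand":1},
    {"x":0,"y":0,"z":0,"roll":0,"hand":1},
    {"x":0,"y":0,"z":0,"roll":0,"hand":1},
    {"x":0,"y":0,"z":-0.02,"roll":0,"hand":1},
    {"x":0,"y":0,"z":-0.06,"roll":0,"hand":1},
    {"x":-0.03,"y":0,"z":-0.11,"roll":0,"hand":1},
    {"x":-0.06,"y":0,"z":-0.15,"roll":0,"hand":1},
    {"x":-0.1,"y":0,"z":-0.19,"roll":0,"hand":1},
    {"x":-0.1,"y":0,"z":-0.19,"roll":0,"hand":1},
    {"x":-0.1,"y":0,"z":-0.19,"roll":0,"hand":1},
  ],
)

```text
time_s: 32.65
tool_pos: [0.5684, 0.3138, 0.2964]
ee_rot: [-1.867, -2.527, -0.001]
force: [-0.0, -0.2, -0.5]
width: 0.0857
```

```bash
python3 - <<'E'
from h import *
s=env.read_state();print(s['time_s'],s['tool_pos'],np.round(s['force'],2))
f=grab('wrist','w17');W=cloud(f)
m=blue(f,W,.4,.7,.3,.52,.125,.15); print('slim w',rect(f,m,.137),m.sum(),np.nanmedian(W[m>0],0))
f=grab('side','s17');f=grab('top','t17')
E
python3 -c "
import cv2
a=cv2.imread('pics/s17.png')
cv2.imwrite('pics/s17z.png',cv2.resize(a[80:300,200:370],None,fx=2.7,fy=2.7,interpolation=2))"
```

```text
32.65 [0.56843737 0.31384632 0.29639353] [-0.04 -0.17 -0.54]
slim w (array([540.1, 409. ]), array([ 61.4, 127. ]), 'yaw', 0.3068) 11822 [0.53884719 0.41529692 0.13541147]
```

View pics/w17.png

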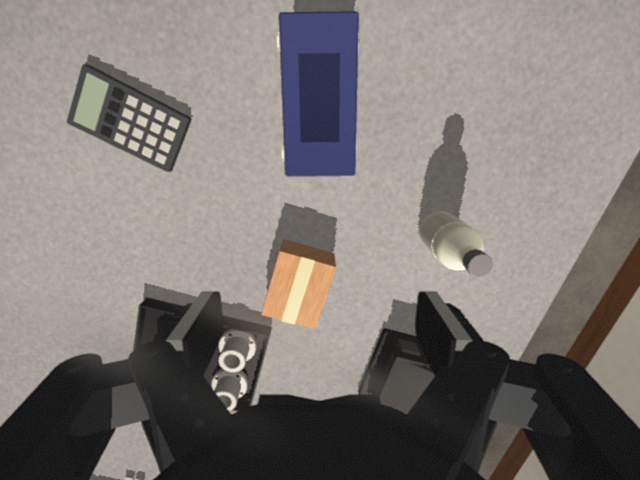

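View pics/s17z.png

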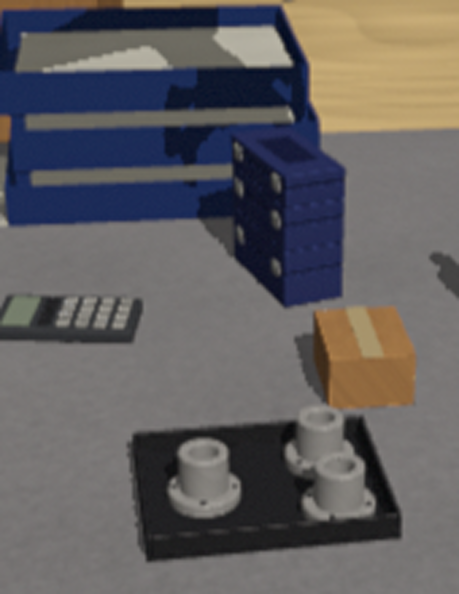

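View pics/t17.png

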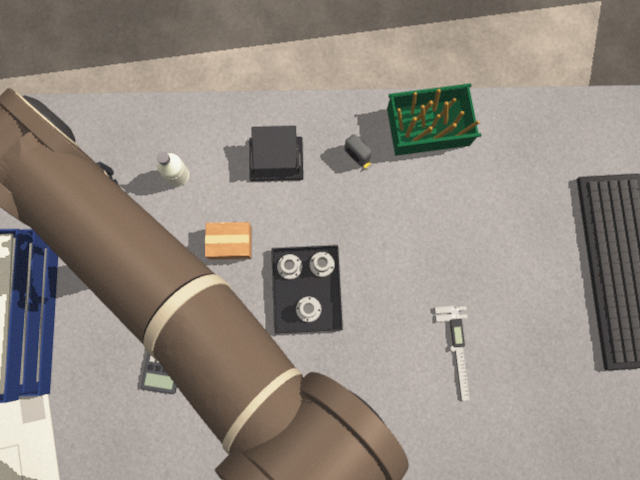

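The column is flush with all catches on one side, and the wrist view puts the slim lid at (540,409) with yaw 0.307 against (540,410) and 0.298 for the middle one. The three bushes stand in the tray and the other things are unmoved. Handing in.

```bash
python3 - <<'E'
from bench import env
print(env.hand_in())
E
```

```text
the job is handed in; nothing more can be done
None
```

The column is built and the job is handed in, at about 33 s of the 72 s allowed; the hand-in reports no verdict. The bush stands upright, flange down, in the free half of the tray. The 45 mm and then the 32 mm case sit on the 60 mm case where it stood, lids up, with all the catches on the same side.

**Last checks**
- **Stack:** by the wrist camera the 60 mm lid was at (540.4, 410.4) mm, yaw 0.296, before stacking. The 45 mm lid then read (539.9, 409.6) mm, yaw 0.298, and the 32 mm lid (540.1, 409.0) mm, yaw 0.307. That is about 1 mm and 0.01 rad from flush.
- **Bottom case:** I did not measure it again after stacking. In the last side view all three sides line up, so there was no sign it had shifted.
- **Surroundings:** the three bushes stood in the tray, and what could be seen of the other things looked unmoved. The arm hid part of the last top view.
- **Robot:** the gripper was clear of everything, with the force reading near zero.

**Disagreements:** no check failed. The cameras disagreed by up to about 7 mm on the cases' positions along their length. I used the wrist view and set each case by its edges against the one below. The wrist camera also read heights about 1.6 mm low.

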